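# Set the tilt brake of a tipping parts tray and stow the cross shafts under its cover

## Robot

A 6-joint arm with a two-finger parallel gripper is mounted at the origin on the work surface; the furniture and walls round the work are solid. World frame = base frame: x ahead of the robot, y to its left, z up, the work surface at z = 0. Lengths are in m, angles in rad, forces in N, time in s.
With the tool pointing down it reaches from about 0.35 to 0.775 m from the base axis. Payload 5.5 kg.
Tool frame: the origin (TCP) lies midway between the tips of the shut fingers; the grasp point (between the pads) lies 19 mm behind it; z points along the fingers, y is the line along which they close (so a half turn about z gives the same grasp; the last joint's range is limited). The gripper opens to 85 mm and grips with 20 to 120 N. Pads are 22 mm wide; open, the fingers measure 114 mm over their backs; the gripper's body (76 mm by 85 mm) begins 54 mm behind the grasp point. The pads swing forward as they close: fully open they stand 13 mm farther back than shut.
Start: joints at [1.119, 0.313, 0.046, 1.304, 0, 1.431], TCP at [0.176, 0.547, 0.231] pointing down, gripper open.
Joint ranges: [-2.76, 2.76], [-0.86, 1.69], [-1.03, 1.26], [-2.2, 2.34], [-1.47, 1.5], [-3.14, 3.14]. Speed limits (rad/s): [2.57, 2.57, 3.14, 3.14, 3.14, 3.14].

## Interface

Orientations are given as a unit quaternion [w, x, y, z].
In Python, from workcell import telemetry, imaging, env gives the robot as it stands. The module is installed in compiled form; this text tells all that it offers.
- The arm moves only by the tool step_arm, never from a script. Its argument "moves" is a list of rows, each a list of 3 entries, a list of its own where there are three numbers: the shift along the tool's x, y, z in mm, then the turn, a rotation vector about the tool's x, y, z in rad, then the finger opening in mm, from 0 to 85.4. A call has 1 to 8 rows; each row is the pose to reach, as a shift and turn from the pose commanded when the call began, along the tool's axes at that moment; what a row does not reach only later rows make up. A row lasts 1/12 s, in which the tool goes at most 41.7 mm and 7.16 degrees, less where a joint would pass 70% of its speed; a pose out of reach is approached as far as the arm can. A call with a gripper value outside its range is refused whole. The fingers move at their own pace and stop on an object; "grip_force" is the grip in N (left out, the last holds). Time passes only in rows, so rows that repeat a pose let the fingers close. It gives the time, the measured TCP pose, the force, the opening and the grip force at its end, in the units of the state.
- telemetry.get_state(): the state, without advancing time (a new reading comes with each control period).
- imaging.read_camera(name): name is "scene" or "top" or "wrist"; returns the picture (384x512x3 uint8, red, green, blue); there is no depth.
- imaging.camera_params(name): a dict with "camera_matrix" (3x3 intrinsics, pixels), "pose" (4x4, takes a point from camera to world coordinates). Camera axes: x right, y up, looking along -z (the intrinsics and any distortion apply to the point x, -y, -z); pixel columns grow to the right and rows downward; lengths in m; the calibration is good to about 2 mm. A picture is of the moment at which its call begins: read the wrist's pose just before it. camera_params takes no time and is no camera call; for the wrist camera it gives the pose at the moment of the call.
- env.hand_in(): hands the job in; it is judged then, once.
The state is a dict: "clock": time; "joint_pos": joint angles; "qvel": joint speeds; "tau": joint torques, N m; "tcp_pos": TCP position; "orientation": TCP orientation; "wrist_force": force on the tool from outside, world axes, zero at the start; "ft_torque": the same for the moment, N m; "finger_gap": finger opening in m; "grip_force": force on a finger pad.
Only numpy, scipy, OpenCV 4.12 (cv2) and the standard library are available. Lean on these libraries where they do the work, as an engineer would, in place of code of your own. Each camera call takes 0.05 s, during which the arm holds its last target. There are 200 camera calls.

## Task

Set the brake of the tipping parts tray: turn its red thumbscrew clockwise until it bottoms, then back it off a quarter of a turn. Then push the tray's open end down to its stop so that it stands level, lay all the short cross shafts from the bench in its open half, and only when all are in, push the covered end down to its stop so that they all slide under the clear cover. Leave the tray tipped like that, and do not disturb the gears and the bearing that lie about.

Things in the scene. Friction and masses are not known exactly. Their poses are not given: they have to be found in the camera images.
- stand: blue stand of the tipping tray, fixed to the bench; base plate 288 x 160 x 10 mm; hinge of the tray 115 mm above the bench. Origin: centre of its underside; x across the tray away from the thumbscrew, y along the tray to its covered end (away from the robot). Left of it, from straight ahead of the robot on, pegs with rings jut from the wall 0.54 m above the bench, to 0.49 m from the base axis
- thumbscrew (a joint): angle of the thumbscrew in rad: 0 = bottomed (hard stop), grows as it is backed off anticlockwise seen from above; it starts 5.0 to 7.8 from the bottom, goes down 3 mm a turn clockwise, needs 0.12 to 0.17 N m and stays where left. Within about 4.4 of the bottom it presses a sprung brake shoe on the tray's journal: looser, the tray flops; bottomed, it is very stiff
- screw_grip (a point): grip point of the red thumbscrew on the stand's left post (46 x 82 mm, 172 mm high): an upright bar 46 long, 10 thick, 24 mm high, white dot on one end of its top. Point: middle of the bar, 10 mm below its top, about 0.2 m up, on the screw's vertical axis. Turns with the screw: x along the bar to the dot, y across it. The tray begins 25 mm from the axis, 35 mm or more below this point
- tray (a joint): tilt of the tray in rad: 0 = level, its open half resting on a rubber stop; 0.42 = covered end down on its other stop. The covered end is the heavier, so with the screw loose the tray lies at 0.42. With the brake set it stays where it is put (it may settle back by 0.05) and a push of under 15 N on a tab moves it
- tray_floor (a point): point on the tray's inner floor (slippery white liner) under the cover's edge, midway across, tilting with it: x across away from the screw, y to the covered end, z square to the floor. Inside 184 mm wide (x -92..92). Open half y -100..0: walls 22 mm high. Covered half y 0..125: clear cover, underside 27 and top 30 mm above the floor, open towards y < 0. Hinge axis along x, 10 mm above this point
- tab_open (a point): push point on the tab at the open end, on its top, a little outside its middle: 70 mm wide, 40 mm long, level with the tray floor, beyond the end wall; 125 mm from the hinge along the tray. Tilts with the tray; push it down to bring the tray level
- tab_cover (a point): the same push tab at the covered end, 152 mm from the hinge; push it down to tip the tray. The end wall and cover stand 24 mm inside this point and rise 30 mm above it, so come down on it with closed, upright fingers
- shaft_1: short hardened steel cross shaft, plain bright rod 19 mm in diameter and 60 mm long, 0.12 kg, lying on its side (it does not roll). Origin: middle of its underside, 9.5 mm below the centre line; its y axis runs along the rod. Grasp across the 19 mm. May be absent (None)
- shaft_2: short hardened steel cross shaft, plain bright rod 19 mm in diameter and 60 mm long, 0.12 kg, lying on its side (it does not roll). Origin: middle of its underside, 9.5 mm below the centre line; its y axis runs along the rod. Grasp across the 19 mm. May be absent (None)
- gear_1: dark bevel gear, 56 mm wide, 26 mm high, standing teeth up on the bench; a bystander to be left alone. Origin: centre of its underside
- gear_2: dark bevel gear, 56 mm wide, 26 mm high, standing teeth up on the bench; a bystander to be left alone. Origin: centre of its underside
- bearing: tapered roller bearing cone, 66 mm wide, 30 mm high, standing on the bench; a bystander to be left alone. Origin: centre of its underside
- shaft_3: short hardened steel cross shaft, plain bright rod 19 mm in diameter and 60 mm long, 0.12 kg, lying on its side (it does not roll). Origin: middle of its underside, 9.5 mm below the centre line; its y axis runs along the rod. Grasp across the 19 mm. May be absent (None)
Mind the look-alikes: they are no part of the job. What is shaped like the shaft_3 but yellow is not meant.

How it is judged:
On the way, in this order (a step that is already met when the one before it is completed fails the run):
1. the thumbscrew is turned clockwise until it bottoms (within 0.12 rad) (value of joint thumbscrew below 0.12 rad), for 0.2 s.
2. the thumbscrew is backed off a quarter of a turn (1.15 to 2.0 rad from the bottom) (value of joint thumbscrew between 1.15 and 2 rad), for 0.5 s.
3. the tray stands level (within 0.1 rad) with all the shafts in it (value of joint tray below 0.1 rad and x of shaft_1 in the frame of tray_floor between -0.092 and 0.092 m and y of shaft_1 in the frame of tray_floor between -0.1 and 0.125 m and z of shaft_1 in the frame of tray_floor between -0.01 and 0.027 m and x of shaft_2 in the frame of tray_floor between -0.092 and 0.092 m and y of shaft_2 in the frame of tray_floor between -0.1 and 0.125 m and z of shaft_2 in the frame of tray_floor between -0.01 and 0.027 m and x of shaft_3 in the frame of tray_floor between -0.092 and 0.092 m and y of shaft_3 in the frame of tray_floor between -0.1 and 0.125 m and z of shaft_3 in the frame of tray_floor between -0.01 and 0.027 m), for 0.3 s.
At the end, for the whole second after the job is handed in: The tray is tipped to its covered end (over 0.36 rad), every cross shaft present lies at rest in it under the cover (centre at least 20 mm past the cover's edge), and the thumbscrew is still 1.15 to 2.0 rad off the bottom (all of step 2 and value of joint tray above 0.36 rad and x of shaft_1 in the frame of tray_floor between -0.092 and 0.092 m and y of shaft_1 in the frame of tray_floor between 0.02 and 0.125 m and z of shaft_1 in the frame of tray_floor between -0.01 and 0.027 m and linear speed of each of shaft_1, shaft_2, shaft_3 below 0.03 m/s and x of shaft_2 in the frame of tray_floor between -0.092 and 0.092 m and y of shaft_2 in the frame of tray_floor between 0.02 and 0.125 m and z of shaft_2 in the frame of tray_floor between -0.01 and 0.027 m and x of shaft_3 in the frame of tray_floor between -0.092 and 0.092 m and y of shaft_3 in the frame of tray_floor between 0.02 and 0.125 m and z of shaft_3 in the frame of tray_floor between -0.01 and 0.027 m); the robot touches nothing.
It fails at once if a gear or the bearing that lies about is moved by more than 30 mm (distance of any of gear_1, gear_2, bearing from where it was at the start of the episode above 0.03 m).
Of shaft_1, shaft_2, shaft_3 only 2 to 3 are there at a start; the rules pass over those that are not, and their reading is None.
At some moment in a run one of shaft_3 may be knocked a few centimetres aside while the robot is not near it.
Once in a run the grip may slacken for a moment while it holds something.
It also fails if it takes over 210 s, if anything falls off the work surface, if the arm or the gripper's body presses on something with over 40 N, if the wrist force passes 120 N, or if a joint passes its speed limit or range.

## Working session

There is one attempt and no reset: what is moved stays moved. The work goes in short steps, Python scripts to look and compute and a tool call to move; the robot and the scene stay as the last step left them, time stands still between calls to the robot, and variables do not carry over. Pictures are saved under pics/ and viewed, at most 14 in all, crops included, and the job is handed in when it is done.

Besides the shell and the picture viewer there is one more tool, called after "Call:" as name(argument=value, ...) on one line, values as JSON. step_arm: Moves the arm, as the interface text tells. Its arguments: {"type":"object","properties":{"moves":{"type":"array"},"grip_force":{"type":"number"}},"required":["moves"]}

```bash
mkdir -p pics; python3 - <<'E'
from workcell import telemetry, imaging
import cv2,numpy as np
s=telemetry.get_state()
for k,v in s.items(): print(k,np.round(v,4))
for n in("scene","top"):
    im=imaging.read_camera(n);p=imaging.camera_params(n)
    print(n,np.round(p["camera_matrix"],1).tolist(),np.round(p["pose"],3).tolist(),[k for k in p])
    cv2.imwrite(f"pics/{n}0.png",im[...,::-1])
a=cv2.imread("pics/scene0.png");b=cv2.imread("pics/top0.png")
E
```

```text
clock 0.0
joint_pos [1.1194 0.314  0.045  1.3036 0.     1.4312]
qvel [-0.0001 -0.0007  0.0005 -0.0001 -0.0001 -0.0004]
tau [ 1.00000e-04 -4.80631e+01  2.98533e+01  1.92000e-02  0.00000e+00
  0.00000e+00]
tcp_pos [0.1762 0.5468 0.2304]
orientation [-3.000e-04  1.553e-01  9.879e-01 -9.000e-04]
wrist_force [0.4345 0.7624 0.2617]
ft_torque [ 0.0629  0.0557 -0.0377]
grip_force 0.0
finger_gap 0.0855
scene [[449.9, 0.0, 260.3], [0.0, 449.9, 190.0], [0.0, 0.0, 1.0]] [[0.69, 0.409, -0.596, -0.381], [-0.723, 0.382, -0.575, -0.831], [-0.008, 0.829, 0.56, 0.865], [0.0, 0.0, 0.0, 1.0]] ['camera_matrix', 'pose']
top [[419.7, 0.0, 251.7], [0.0, 419.7, 200.4], [0.0, 0.0, 1.0]] [[-0.011, 0.984, -0.176, 0.169], [-1.0, -0.008, 0.021, -0.064], [0.019, 0.176, 0.984, 1.343], [0.0, 0.0, 0.0, 1.0]] ['camera_matrix', 'pose']
```

View pics/scene0.png

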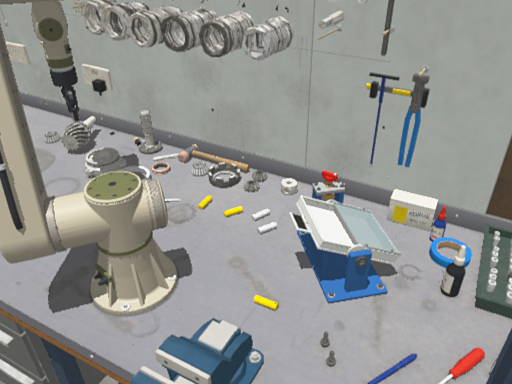

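View pics/top0.png

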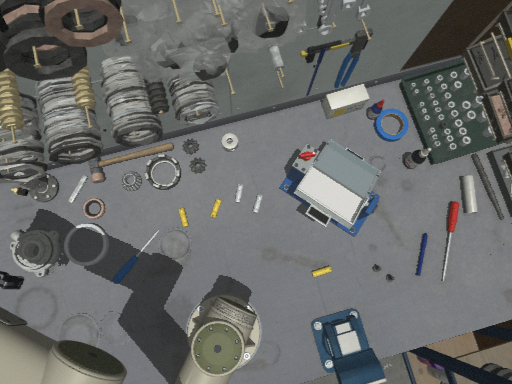

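The scene view shows the tray on its blue stand at about (345,245). The red screw is at (330,180), two bright rods are at (261,215) and (267,228), and yellow look-alikes are at (205,202), (233,211) and (265,302). In the top view the bright rods are at (239,193) and (258,204), the gears at (191,146) and (198,166), the bearing at (230,142), and the red screw at (306,155). There is also a long silver thing at (78,189), which I'll check in a crop.

```bash
cat > h.py <<'E'
import numpy as np,cv2
from workcell import telemetry,imaging
from scipy.spatial.transform import Rotation as R
def ray(p,u,v):
    K=p["camera_matrix"];T=np.array(p["pose"])
    d=T[:3,:3]@np.array([(u-K[0][2])/K[0][0],-(v-K[1][2])/K[1][1],-1.])
    return T[:3,3],d/np.linalg.norm(d)
def onz(p,u,v,z):
    o,d=ray(p,u,v);return o+d*(z-o[2])/d[2]
def proj(p,X):
    K=np.array(p["camera_matrix"]);T=np.array(p["pose"])
    c=T[:3,:3].T@(np.array(X)-T[:3,3]);q=K@np.array([c[0],-c[1],-c[2]]);return q[:2]/q[2]
def tri(rays):
    A=np.zeros((3,3));b=np.zeros(3)
    for o,d in rays:
        M=np.eye(3)-np.outer(d,d);A+=M;b+=M@o
    return np.linalg.solve(A,b)
def pose():
    s=telemetry.get_state();q=s["orientation"]
    return np.array(s["tcp_pos"]),R.from_quat([q[1],q[2],q[3],q[0]]),s
def totool(target,yaw=None):
    """shift in tool mm, and rotvec in tool axes to get tool down with tool x at yaw (world)"""
    t,r,s=pose();d=r.inv().apply(np.array(target)-t)*1000
    if yaw is None:return d,None
    c,n=np.cos(yaw),np.sin(yaw)
    G=R.from_matrix(np.array([[c,n,0],[n,-c,0],[0,0,-1]]))
    return d,(r.inv()*G).as_rotvec()
E
python3 - <<'E'
from h import *
t=cv2.imread("pics/top0.png");s=cv2.imread("pics/scene0.png")
P=imaging.camera_params("top");S=imaging.camera_params("scene")
a=cv2.resize(t[120:260,50:350],None,fx=2.6,fy=2.6,interpolation=cv2.INTER_CUBIC)[:300]
cv2.imwrite("pics/c1.png",cv2.resize(t[135:245,165:385],None,fx=3.6,fy=3.6,interpolation=cv2.INTER_CUBIC))
hsv=cv2.cvtColor(t,cv2.COLOR_BGR2HSV)
for n,roi in(("sh",(180,220,228,270)),("left",(170,205,60,95))):
    y0,y1,x0,x1=roi
    m=((t[y0:y1,x0:x1].min(2)>165)).astype(np.uint8)
    for c in cv2.findContours(m,0,1)[0]:
        if cv2.contourArea(c)<15:continue
        (x,y),wh,an=cv2.minAreaRect(c);b=cv2.boxPoints(((x+x0,y+y0),wh,an))
        w=[onz(P,*q,.0095) for q in b]; e=[w[1]-w[0],w[2]-w[1]]; L=max(e,key=np.linalg.norm)
        print(n,x+x0,y+y0,onz(P,x+x0,y+y0,.012).round(4),[np.linalg.norm(i).round(3) for i in e],"yaw",np.degrees(np.arctan2(L[1],L[0])).round(1))
for n,u,v,z in(("g1",191,146,.02),("g2",198,166,.02),("bear",230,142,.02),("screw",306,155,.2),("y3",216,209,.01),("y4",183,217,.01)):print(n,onz(P,u,v,z).round(3))
m=cv2.inRange(cv2.cvtColor(s,cv2.COLOR_BGR2HSV),(0,150,80),(8,255,255));print("scene red",[cv2.boundingRect(c) for c in cv2.findContours(m,0,1)[0] if cv2.contourArea(c)>10])
m=cv2.inRange(hsv,(0,150,80),(8,255,255));print("top red",[cv2.boundingRect(c) for c in cv2.findContours(m,0,1)[0] if cv2.contourArea(c)>10])
cv2.imwrite("pics/c2.png",cv2.resize(s[160:310,285:405],None,fx=4,fy=4,interpolation=cv2.INTER_CUBIC))
E
```

```text
sh 257.5849075317383 203.45283126831055 [ 0.397  -0.1103  0.012 ] [np.float64(0.054), np.float64(0.013)] yaw -16.4
sh 238.73600006103516 193.45200157165527 [ 0.4303 -0.0498  0.012 ] [np.float64(0.052), np.float64(0.012)] yaw -10.4
left 77.14705848693848 188.5882339477539 [0.4501 0.4691 0.012 ] [np.float64(0.094), np.float64(0.013)] yaw -27.6
g1 [0.588 0.105 0.02 ]
g2 [0.52  0.082 0.02 ]
bear [ 0.601 -0.022  0.02 ]
screw [ 0.503 -0.243  0.2  ]
y3 [0.38  0.023 0.01 ]
y4 [0.355 0.129 0.01 ]
scene red [(449, 348, 35, 30), (438, 206, 8, 13), (322, 171, 15, 11)]
top red [(448, 202, 11, 30), (300, 152, 15, 8), (377, 100, 7, 8)]
```

View pics/c1.png

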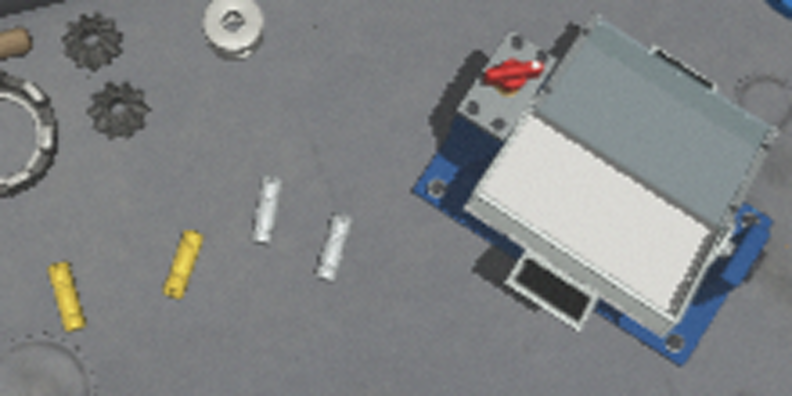

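View pics/c2.png

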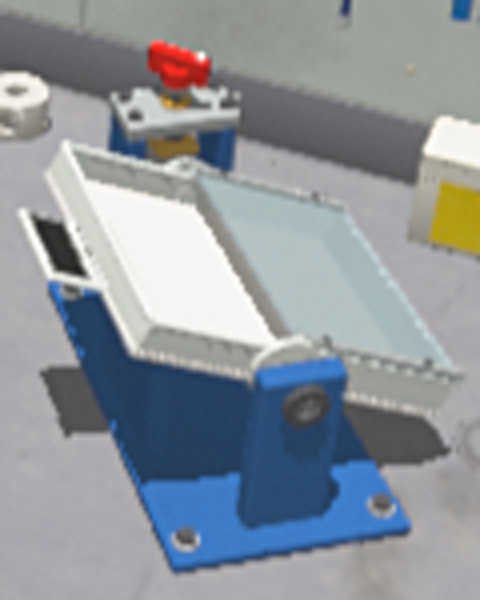

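In the crops, the two plain bright rods (top view (239,193) and (258,204)) fit the shafts. The yellow ones at (183,217), (216,209) and (321,271) are look-alikes. The silver rod at (78,189) is about 94 mm long, so it isn't one either. The tray lies tipped, with its base corners in top crop pixels at (412,190), (683,365) and (772,215).

```bash
python3 - <<'E'
from h import *
t=cv2.imread("pics/top0.png");s=cv2.imread("pics/scene0.png")
P=imaging.camera_params("top");S=imaging.camera_params("scene")
C=[onz(P,165+u/3.6,135+v/3.6,.01) for u,v in((412,190),(683,365),(772,215))]
print(np.round(C,4));e=C[1]-C[0];f=C[2]-C[1]
print("L",np.linalg.norm(e),np.linalg.norm(f),np.degrees(np.arctan2(e[1],e[0])),np.degrees(np.arctan2(f[1],f[0])), "centre",(C[0]+C[2])/2)
def cen(im,r):
    x,y,w,h=r;m=cv2.inRange(cv2.cvtColor(im[y-3:y+h+3,x-3:x+w+3],cv2.COLOR_BGR2HSV),(0,130,70),(10,255,255))
    M=cv2.moments(m,True);pts=cv2.findNonZero(m)+np.array([x-3,y-3]);return M["m10"]/M["m00"]+x-3,M["m01"]/M["m00"]+y-3,cv2.minAreaRect(pts)
a=cen(t,(300,152,15,8));b=cen(s,(322,171,15,11));print(a,b)
X=tri([ray(P,*a[:2]),ray(S,*b[:2])]);print("screw",X)
# dot: top crop (537,66), scene crop (203,57)/4
D=tri([ray(P,165+537/3.6,135+66/3.6),ray(S,285+203/4,160+57/4)]);print("dot",D,np.degrees(np.arctan2(*(D-X)[1::-1])))
d=onz(P,165+537/3.6,135+66/3.6,.21)-onz(P,165+490/3.6,135+78/3.6,.21);print(d,np.degrees(np.arctan2(d[1],d[0])))
E
```

```text
[[ 0.4485 -0.1821  0.01  ]
 [ 0.2882 -0.4192  0.01  ]
 [ 0.423  -0.5075  0.01  ]]
L 0.28619904645275673 0.16116651572531712 -124.05827201784194 -33.20805689565727 centre [ 0.43573297 -0.34480354  0.01      ]
(306.59493670886076, 155.22784810126583, ((307.5, 155.5), (15.0, 7.0), 0.0)) (328.8062015503876, 175.93798449612405, ((328.79998779296875, 176.60000610351562), (15.811387062072754, 10.11928653717041), 18.43494987487793))
screw [ 0.5002321  -0.24313266  0.20476822]
dot [ 0.50228758 -0.26287837  0.21752133] -84.0570518819131
[ 9.47650001e-03 -3.70569829e-02  2.22044605e-16] -75.65530212169763
```

Call:
step_arm(moves=[[[-552,-652,-40],[0,0,-2.06],85],[[-552,-652,-40],[0,0,-2.06],85],[[-552,-652,-40],[0,0,-2.06],85],[[-552,-652,-40],[0,0,-2.06],85],[[-552,-652,-40],[0,0,-2.06],85],[[-552,-652,-40],[0,0,-2.06],85],[[-552,-652,-40],[0,0,-2.06],85],[[-552,-652,-40],[0,0,-2.06],85]])

```text
clock: 0.77
tcp_pos: [0.2914, 0.2701, 0.2454]
orientation: [-0.0, -0.29, 0.957, -0.0]
wrist_force: [-0.5, 1.0, 0.9]
finger_gap: 0.0849
grip_force: 0.0
```

```bash
python3 - <<'E'
from h import *
print(totool([.502,-.243,.27],np.radians(280)),telemetry.get_state()["joint_pos"])
E
```

```text
(array([ 109.41126631, -543.7696303 ,  -24.54757255]), array([ 6.98156630e-05, -2.04290205e-04, -1.15728957e+00])) [ 5.44866500e-01 -3.62474925e-02 -3.29767773e-01  1.27747142e+00
 -5.88378440e-05 -4.31731722e-02]
```

Call:
step_arm(moves=[[[109,-544,-25],[0,0,-1.157],85],[[109,-544,-25],[0,0,-1.157],85],[[109,-544,-25],[0,0,-1.157],85],[[109,-544,-25],[0,0,-1.157],85],[[109,-544,-25],[0,0,-1.157],85],[[109,-544,-25],[0,0,-1.157],85],[[109,-544,-25],[0,0,-1.157],85],[[109,-544,-25],[0,0,-1.157],85]])

```text
clock: 1.43
tcp_pos: [0.392, 0.0279, 0.2574]
orientation: [0.0, -0.635, 0.773, 0.0]
wrist_force: [0.6, 0.3, -0.8]
finger_gap: 0.085
grip_force: 0.0
```

```bash
python3 - <<'E'
from h import *
print(totool([.502,-.243,.27],np.radians(280)),telemetry.get_state()["joint_pos"])
E
```

```text
(array([ 244.41788227, -160.51531931,  -12.71604236]), array([ 1.19059132e-04,  2.60675215e-04, -3.70055471e-01])) [-1.33999881e-01 -4.82275458e-02 -3.11854216e-01  1.30731907e+00
  2.42632601e-04 -1.50927368e+00]
```

Call:
step_arm(moves=[[[244,-160,-13],[0,0,-0.37],85],[[244,-160,-13],[0,0,-0.37],85],[[244,-160,-13],[0,0,-0.37],85],[[244,-160,-13],[0,0,-0.37],85],[[244,-160,-13],[0,0,-0.37],85],[[244,-160,-13],[0,0,-0.37],85],[[244,-160,-13],[0,0,-0.37],85],[[244,-160,-13],[0,0,-0.37],85]])

```text
clock: 2.1
tcp_pos: [0.5015, -0.2465, 0.2693]
orientation: [0.0, 0.763, -0.646, 0.0]
wrist_force: [0.6, 1.2, -0.1]
finger_gap: 0.085
grip_force: 0.0
```

```bash
python3 - <<'E'
from h import *
print(totool([.502,-.243,.27],np.radians(280)),telemetry.get_state()["joint_pos"])
p=imaging.camera_params("wrist");im=imaging.read_camera("wrist")
print(np.round(p["camera_matrix"],1).tolist(),np.round(p["pose"],3).tolist())
cv2.imwrite("pics/w1.png",im[...,::-1]);np.save("w1.npy",p["pose"])
E
```

```text
(array([-3.37452067, -1.02773646, -0.7425632 ]), array([ 9.49751162e-06, -1.25623426e-03, -8.57551424e-03])) [-5.99961260e-01  2.73602555e-01  8.42955073e-02  1.38062140e+00
 -9.08293497e-04 -2.33671539e+00]
[[309.6, 0.0, 251.7], [0.0, 309.6, 191.5], [0.0, 0.0, 1.0]] [[-0.986, 0.156, 0.052, 0.515], [-0.164, -0.935, -0.314, -0.328], [0.0, -0.318, 0.948, 0.411], [0.0, 0.0, 0.0, 1.0]]
```

View pics/w1.png

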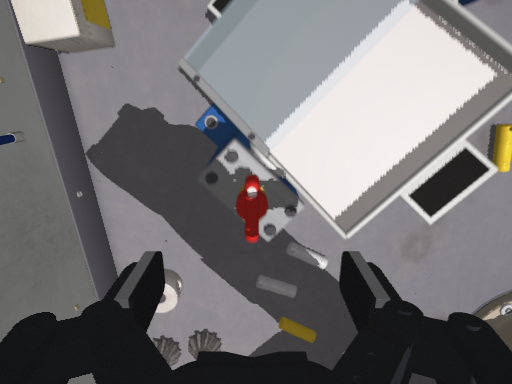

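The wrist view shows the red bar upright in the image from (252,178), the dot end, to (252,241), with its hub at about (252,207).

```bash
python3 - <<'E'
from h import *
p=imaging.camera_params("wrist");im=cv2.imread("pics/w1.png")
m=cv2.inRange(cv2.cvtColor(im,cv2.COLOR_BGR2HSV),(0,150,60),(8,255,255));m[:160]=0;m[260:]=0;m[:,:220]=0;m[:,290:]=0
q=cv2.findNonZero(m);print(cv2.boundingRect(q),cv2.moments(m,True)["m10"]/m.astype(bool).sum())
for v in range(172,246,4):
    x=np.flatnonzero(m[v]);print(v,x.min() if len(x) else None,x.max() if len(x) else None,end="; ")
a=onz(p,252,177,.212);b=onz(p,252,241,.212);c=onz(p,252,241,.19)
print(a,b,c,np.linalg.norm(a-b),np.degrees(np.arctan2(*(a-b)[1::-1])))
print(proj(p,[.5002,-.2431,.2048]))
S=imaging.camera_params("scene")
print(tri([ray(p,252,186),ray(S,285+203/4,160+57/4),ray(imaging.camera_params("top"),165+537/3.6,135+66/3.6)]))
E
```

```text
(236, 176, 32, 67) 251.36704446381864
172 None None; 176 249 255; 180 246 258; 184 245 259; 188 245 259; 192 242 262; 196 238 265; 200 237 266; 204 236 267; 208 237 266; 212 237 265; 216 241 261; 220 245 257; 224 245 257; 228 245 257; 232 245 257; 236 245 258; 240 247 256; 244 None None; [ 0.50552088 -0.27254335  0.212     ] [ 0.49772465 -0.22560897  0.212     ] [ 0.49581241 -0.21425361  0.19      ] 0.04757748097899818 -80.56875708513319
[252.57775872 214.2881295 ]
[ 0.50364888 -0.26421101  0.21545776]
```

Call:
step_arm(moves=[[[-40,0,0],[0,0,0],85],[[-80,0,0],[0,0,0],85],[[-80,0,0],[0,0,0],85],[[-80,0,0],[0,0,0],85]])

```text
clock: 2.48
tcp_pos: [0.4861, -0.1606, 0.2704]
orientation: [0.0, 0.765, -0.644, -0.0]
wrist_force: [0.4, 0.1, 0.0]
finger_gap: 0.0848
grip_force: 0.0
```

```bash
python3 - <<'E'
from h import *
p=imaging.camera_params("wrist");im=imaging.read_camera("wrist")[...,::-1].copy();cv2.imwrite("pics/w2.png",im)
m=cv2.inRange(cv2.cvtColor(im,cv2.COLOR_BGR2HSV),(0,150,60),(8,255,255))
n,l,st,ce=cv2.connectedComponentsWithStats(m);k=[i for i in range(1,n) if st[i,4]>300];print(st[k])
for i in k:
    x,y,w,h,_=st[i];mm=l==i
    for v in range(y,y+h,4):
        X=np.flatnonzero(mm[v]);print(v,X.min(),X.max(),end="; ")
P1=dict(p);P1["pose"]=np.load("w1.npy")
i=max(k,key=lambda i:st[i,4]);x,y,w,h,_=st[i]
cx=x+w/2
for v1,v2 in((176,y),(242,y+h)):
    print(tri([ray(P1,252,v1),ray(p,cx,v2)]), onz(p,cx,v2,.214))
print(np.array(p["pose"])[:3,3])
E
```

```text
[[ 233   40   36   79 1545]]
40 249 254; 44 245 258; 48 244 259; 52 244 259; 56 244 258; 60 244 258; 64 242 260; 68 237 264; 72 235 267; 76 234 267; 80 233 268; 84 234 268; 88 235 266; 92 237 264; 96 241 260; 100 243 258; 104 243 257; 108 243 257; 112 243 257; 116 245 256; [ 0.50488561 -0.26905269  0.19958594] [ 0.50462926 -0.2671923   0.214     ]
[ 0.49698809 -0.22258963  0.20922022] [ 0.49700226 -0.22305226  0.214     ]
[ 0.4999486  -0.24182317  0.41212437]
```

```bash
python3 - <<'E'
from h import *
print(totool([.501,-.2455,.185],np.radians(279.8)))
E
```

```text
(array([8.50246904e+01, 4.13214888e-02, 8.54548956e+01]), array([ 4.64964191e-05, -9.69938995e-05,  2.97376713e-04]))
```

Call:
step_arm(moves=[[[40,0,0],[0,0,0],60],[[85,0,20],[0,0,0],60],[[85,0,55],[0,0,0],60],[[85,0,85],[0,0,0],60],[[85,0,85.5],[0,0,0],60],[[85,0,85.5],[0,0,0],0],[[85,0,85.5],[0,0,0],0],[[85,0,85.5],[0,0,0],0]], grip_force=60)

```text
clock: 3.2
tcp_pos: [0.5024, -0.2471, 0.1875]
orientation: [-0.0, 0.765, -0.645, 0.002]
wrist_force: [0.4, -0.6, -0.3]
finger_gap: 0.0241
grip_force: 0.0
```

Call:
step_arm(moves=[[[0,0,0],[0,0,0],0],[[0,0,0],[0,0,0],0],[[0,0,0],[0,0,0],0],[[0,0,0],[0,0,0],0],[[0,0,0],[0,0,0],0],[[0,0,0],[0,0,0],0]])

```text
clock: 3.7
tcp_pos: [0.5017, -0.2472, 0.1878]
orientation: [0.0, 0.764, -0.645, 0.002]
wrist_force: [-3.6, -1.7, 7.2]
finger_gap: 0.0154
grip_force: 58.5
```

```bash
python3 - <<'E'
from h import *
t,r,s=pose();print(s)
E
```

```text
{'clock': 3.7, 'joint_pos': array([-6.00654395e-01,  2.95562041e-01, -8.56894713e-02,  1.18540424e+00,
       -1.25820091e-03, -2.34115787e+00]), 'qvel': array([-0.00035342,  0.00033856, -0.00125066, -0.0005477 , -0.00026016,
       -0.00032411]), 'tau': array([ 1.28955781e+00, -4.29582739e+01,  2.79225862e+01, -1.06149808e+00,
        7.92640820e-01,  1.16032161e-02]), 'tcp_pos': array([ 0.50173304, -0.24722041,  0.18776127]), 'orientation': array([ 4.19505511e-04,  7.64488611e-01, -6.44633603e-01,  2.12270270e-03]), 'wrist_force': array([-3.61965012, -1.67390815,  7.2111129 ]), 'ft_torque': array([-0.15976676,  0.74309212,  0.0040333 ]), 'grip_force': 58.49604606628418, 'finger_gap': 0.015436414588902775}
```

Call:
step_arm(moves=[[[0,0,0],[0,0,0],40],[[0,0,0],[0,0,0],40],[[0,0,-5],[0,0,0],30],[[0,0,-5],[0,0,0],0],[[0,0,-5],[0,0,0],0],[[0,0,-5],[0,0,0],0],[[0,0,-5],[0,0,0],0],[[0,0,-5],[0,0,0],0]])

```text
clock: 4.37
tcp_pos: [0.5015, -0.2466, 0.1913]
orientation: [-0.0, 0.764, -0.645, 0.001]
wrist_force: [-1.5, 0.7, 6.4]
finger_gap: 0.0141
grip_force: 58.5
```

```bash
python3 - <<'E'
from h import *
t,r,s=pose();print(s["finger_gap"],s["wrist_force"],s["ft_torque"],t,s["grip_force"])
im=imaging.read_camera("wrist")[...,::-1];sc=imaging.read_camera("scene")[...,::-1]
a=cv2.resize(im[150:384,130:400],(560,485),interpolation=cv2.INTER_CUBIC)
b=cv2.resize(sc[130:230,310:360],(240,480),interpolation=cv2.INTER_CUBIC);b=cv2.copyMakeBorder(b,0,5,0,0,0)
cv2.imwrite("pics/g1.png",np.hstack([a,b]))
E
```

```text
0.014077926329946845 [-1.54623677  0.70516306  6.37429258] [ 0.14690348  0.38725285 -0.02891181] [ 0.50154907 -0.24658538  0.19127611] 58.523844480514526
```

View pics/g1.png

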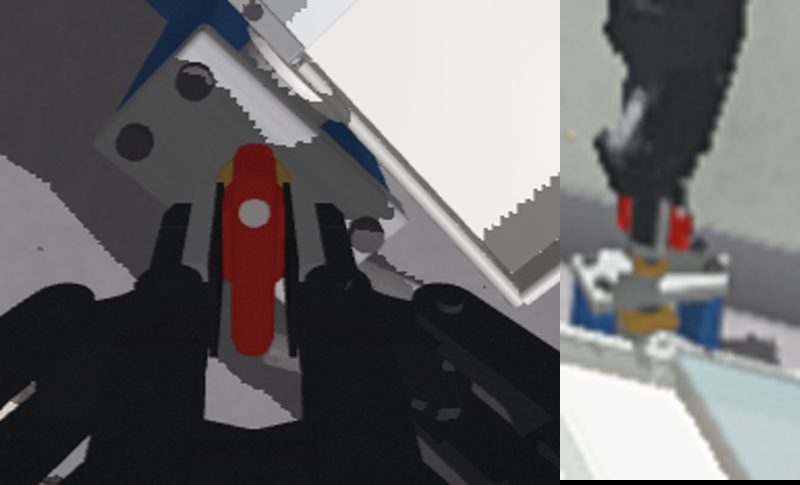

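Call:
step_arm(moves=[[[0,0,0],[0,0,0],40],[[0,0,-3],[0,0,0],40],[[0,0,-6],[0,0,0],30],[[0,0,-6],[0,0,0],0],[[0,0,-6],[0,0,0],0],[[0,0,-6],[0,0,0],0],[[0,0,-6],[0,0,0],0],[[0,0,-6],[0,0,0],0]])

```text
clock: 5.13
tcp_pos: [0.5015, -0.2466, 0.1963]
orientation: [-0.0, 0.764, -0.645, 0.0]
wrist_force: [-0.7, 0.5, 2.9]
finger_gap: 0.0082
grip_force: 60.0
```

```bash
python3 - <<'E'
from h import *
t,r,s=pose();print(s["finger_gap"],s["wrist_force"],s["ft_torque"],t,s["grip_force"])
E
```

```text
0.008166758502673307 [-0.66801037  0.47590484  2.89395309] [ 0.11870757 -0.11239976 -0.12544806] [ 0.50145552 -0.24655034  0.19632326] 59.99782741069794
```

Call:
step_arm(moves=[[[0,0,0],[0,0,0.12],0],[[0,0,0.1],[0,0,0.24],0],[[0,0,0.1],[0,0,0.36],0],[[0,0,0.2],[0,0,0.48],0],[[0,0,0.3],[0,0,0.6],0],[[0,0,0.3],[0,0,0.72],0],[[0,0,0.4],[0,0,0.84],0],[[0,0,0.5],[0,0,0.96],0]])

```text
clock: 5.8
tcp_pos: [0.5002, -0.2461, 0.1958]
orientation: [-0.001, -0.378, 0.926, 0.0]
wrist_force: [-3.6, 2.1, 7.3]
finger_gap: 0.0084
grip_force: 60.5
```

```bash
cat > st.py <<'E'
from h import *
t,r,s=pose();x=r.apply([1,0,0]);print("yaw",np.degrees(np.arctan2(x[1],x[0])).round(1),"gap",round(s["finger_gap"]*1e3,2),"F",s["wrist_force"].round(1),"T",s["ft_torque"].round(3),t.round(4),"j",s["joint_pos"].round(2),"clk",s["clock"])
E
python3 st.py
```

```text
yaw -135.6 gap 8.44 F [-3.6  2.1  7.3] T [0.338 0.775 0.088] [ 0.5002 -0.2461  0.1958] j [-0.6   0.29 -0.07  1.21 -0.   -1.38] clk 5.8
```

Call:
step_arm(moves=[[[0,0,0],[0,0,0.12],0],[[0,0,0.1],[0,0,0.24],0],[[0,0,0.1],[0,0,0.36],0],[[0,0,0.2],[0,0,0.48],0],[[0,0,0.3],[0,0,0.6],0],[[0,0,0.3],[0,0,0.72],0],[[0,0,0.4],[0,0,0.84],0],[[0,0,0.5],[0,0,0.96],0]])

```text
clock: 6.47
tcp_pos: [0.4998, -0.2449, 0.1953]
orientation: [-0.001, 0.092, 0.996, 0.001]
wrist_force: [-4.3, 5.4, 9.4]
finger_gap: 0.0084
grip_force: 60.8
```

```bash
python3 st.py
```

```text
yaw 169.4 gap 8.43 F [-4.3  5.4  9.4] T [1.107 0.854 0.113] [ 0.4998 -0.2449  0.1953] j [-0.6   0.29 -0.07  1.21  0.   -0.42] clk 6.4667
```

Call:
step_arm(moves=[[[0,0,0],[0,0,0.12],0],[[0,0,0.1],[0,0,0.24],0],[[0,0,0.1],[0,0,0.36],0],[[0,0,0.2],[0,0,0.48],0],[[0,0,0.3],[0,0,0.6],0],[[0,0,0.3],[0,0,0.72],0],[[0,0,0.4],[0,0,0.84],0],[[0,0,0.5],[0,0,0.96],0]])

```text
clock: 7.13
tcp_pos: [0.5006, -0.2439, 0.1949]
orientation: [-0.001, 0.541, 0.841, 0.002]
wrist_force: [-1.1, 9.2, 9.3]
finger_gap: 0.0085
grip_force: 60.8
```

```bash
python3 st.py
```

```text
yaw 114.5 gap 8.51 F [-1.1  9.2  9.3] T [1.764 0.269 0.063] [ 0.5006 -0.2439  0.1949] j [-0.6   0.29 -0.07  1.21  0.    0.54] clk 7.1333
```

Call:
step_arm(moves=[[[0,0,0],[0,0,0.12],0],[[0,0,0.1],[0,0,0.24],0],[[0,0,0.1],[0,0,0.36],0],[[0,0,0.2],[0,0,0.48],0],[[0,0,0.3],[0,0,0.6],0],[[0,0,0.3],[0,0,0.72],0],[[0,0,0.4],[0,0,0.84],0],[[0,0,0.5],[0,0,0.96],0]])

```text
clock: 7.8
tcp_pos: [0.5019, -0.244, 0.1946]
orientation: [-0.001, 0.868, 0.496, 0.002]
wrist_force: [2.3, 7.3, 6.0]
finger_gap: 0.0086
grip_force: 60.5
```

```bash
python3 st.py
```

```text
yaw 59.5 gap 8.55 F [2.3 7.3 6. ] T [ 1.715 -0.439  0.124] [ 0.5019 -0.244   0.1946] j [-0.6   0.29 -0.07  1.21  0.    1.5 ] clk 7.8
```

Call:
step_arm(moves=[[[0,0,0],[0,0,0.12],0],[[0,0,0.1],[0,0,0.24],0],[[0,0,0.1],[0,0,0.36],0],[[0,0,0.2],[0,0,0.48],0],[[0,0,0.3],[0,0,0.6],0],[[0,0,0.3],[0,0,0.72],0],[[0,0,0.4],[0,0,0.84],0],[[0,0,0.5],[0,0,0.96],0]])

```text
clock: 8.47
tcp_pos: [0.5026, -0.2451, 0.1943]
orientation: [-0.001, 0.999, 0.039, 0.002]
wrist_force: [3.6, 5.8, 5.7]
finger_gap: 0.0081
grip_force: 63.4
```

```bash
python3 st.py
```

```text
yaw 4.5 gap 8.13 F [3.6 5.8 5.7] T [ 1.04  -0.678  0.183] [ 0.5026 -0.2451  0.1943] j [-0.6   0.29 -0.07  1.2   0.    2.46] clk 8.4667
```

Call:
step_arm(moves=[[[0,0,0],[0,0,0.12],0],[[0,0,0.1],[0,0,0.24],0],[[0,0,0.2],[0,0,0.36],0],[[0,0,0.2],[0,0,0.36],0]])

```text
clock: 8.8
tcp_pos: [0.5026, -0.2456, 0.1941]
orientation: [-0.001, 0.99, -0.14, 0.002]
wrist_force: [3.3, 3.0, 6.9]
finger_gap: 0.0084
grip_force: 63.4
```

```bash
python3 st.py
```

```text
yaw -16.2 gap 8.38 F [3.3 3.  6.9] T [ 0.945 -0.654 -0.155] [ 0.5026 -0.2456  0.1941] j [-0.6   0.29 -0.07  1.2   0.    2.82] clk 8.8
```

Call:
step_arm(moves=[[[0,0,0],[0,0,0.12],0],[[0,0,0.1],[0,0,0.24],0],[[0,0,0.1],[0,0,0.24],0]])

```text
clock: 9.05
tcp_pos: [0.5025, -0.2459, 0.194]
orientation: [-0.001, 0.966, -0.258, 0.002]
wrist_force: [3.0, 2.6, 6.8]
finger_gap: 0.0083
grip_force: 63.4
```

```bash
python3 st.py; python3 - <<'E'
from h import *
cv2.imwrite("pics/g2.png",cv2.resize(imaging.read_camera("wrist")[150:384,130:400,::-1],(540,468),interpolation=cv2.INTER_CUBIC))
E
```

```text
yaw -29.9 gap 8.29 F [3.  2.6 6.8] T [ 0.678 -0.576 -0.121] [ 0.5025 -0.2459  0.194 ] j [-0.6   0.29 -0.07  1.2   0.    3.06] clk 9.05
```

View pics/g2.png

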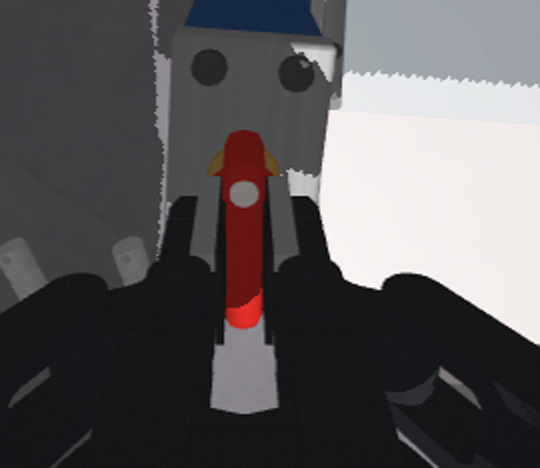

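The bar sits squarely between the pads, dot at (243,193) in the crop, so it has followed the full 5.4 rad. I'll regrasp half a turn back.

Call:
step_arm(moves=[[[0,0,0],[0,0,0],85],[[0,0,0],[0,0,0],85],[[0,0,0],[0,0,0],85],[[0,0,0],[0,0,0],85],[[0,0,0],[0,0,0],85],[[0,0,0],[0,0,-0.12],85],[[0,0,0],[0,0,-0.24],85],[[0,0,0],[0,0,-0.36],85]])

```text
clock: 9.77
tcp_pos: [0.5009, -0.2465, 0.1929]
orientation: [-0.0, 0.997, -0.076, -0.0]
wrist_force: [-0.6, -0.0, -0.0]
finger_gap: 0.085
grip_force: 0.0
```

Call:
step_arm(moves=[[[0,0,0],[0,0,-0.12],85],[[0,0,0],[0,0,-0.24],85],[[0,0,0],[0,0,-0.36],85],[[0,0,0],[0,0,-0.48],85],[[0,0,0],[0,0,-0.6],85],[[0,0,0],[0,0,-0.72],85],[[0,0,0],[0,0,-0.84],85],[[0,0,0],[0,0,-0.96],85]])

```text
clock: 10.43
tcp_pos: [0.5009, -0.2465, 0.1929]
orientation: [-0.0, 0.92, 0.393, -0.0]
wrist_force: [-0.4, 0.0, -0.7]
finger_gap: 0.0852
grip_force: 0.0
```

Call:
step_arm(moves=[[[0,0,0],[0,0,-0.12],85],[[0,0,0],[0,0,-0.24],85],[[0,0,0],[0,0,-0.36],85],[[0,0,0],[0,0,-0.48],85],[[0,0,0],[0,0,-0.6],85],[[0,0,0],[0,0,-0.72],85],[[0,0,0],[0,0,-0.84],85],[[0,0,0],[0,0,-0.96],85]])

```text
clock: 11.1
tcp_pos: [0.5009, -0.2465, 0.1929]
orientation: [-0.0, 0.634, 0.773, -0.0]
wrist_force: [-0.2, 0.2, -0.2]
finger_gap: 0.0852
grip_force: 0.0
```

Call:
step_arm(moves=[[[0,0,0],[0,0,-0.12],85],[[0,0,0],[0,0,-0.24],85],[[0,0,0],[0,0,-0.36],85],[[0,0,0],[0,0,-0.48],85],[[0,0,0],[0,0,-0.6],85],[[0,0,0],[0,0,-0.72],85],[[0,0,0],[0,0,-0.84],60],[[0,0,0],[0,0,-0.86],40]])

```text
clock: 11.77
tcp_pos: [0.5009, -0.2465, 0.1929]
orientation: [-0.0, 0.255, 0.967, 0.0]
wrist_force: [-0.6, 0.1, 0.1]
finger_gap: 0.0636
grip_force: 0.0
```

Call:
step_arm(moves=[[[0,0,0],[0,0,0],0],[[0,0,0],[0,0,0],0],[[0,0,0],[0,0,0],0],[[0,0,0],[0,0,0],0],[[0,0,0],[0,0,0],0],[[0,0,0],[0,0,0],0]])

```text
clock: 12.27
tcp_pos: [0.5018, -0.2457, 0.1936]
orientation: [0.001, 0.257, 0.966, 0.001]
wrist_force: [3.0, 4.9, 3.9]
finger_gap: 0.0086
grip_force: 60.3
```

```bash
python3 st.py
```

```text
yaw 150.2 gap 8.58 F [3.  4.9 3.9] T [ 0.95  -0.433 -0.117] [ 0.5018 -0.2457  0.1936] j [-0.6   0.29 -0.07  1.2   0.   -0.08] clk 12.2667
```

Call:
step_arm(moves=[[[0,0,0.1],[0,0,0.12],0],[[0,0,0.1],[0,0,0.24],0],[[0,0,0.2],[0,0,0.36],0],[[0,0,0.2],[0,0,0.48],0],[[0,0,0.2],[0,0,0.48],0]])

```text
clock: 12.68
tcp_pos: [0.5015, -0.2459, 0.1935]
orientation: [0.0, 0.48, 0.877, 0.001]
wrist_force: [1.9, 4.4, 5.4]
finger_gap: 0.0086
grip_force: 60.6
```

```bash
python3 st.py
```

```text
yaw 122.6 gap 8.58 F [1.9 4.4 5.4] T [ 0.984 -0.212 -0.126] [ 0.5015 -0.2459  0.1935] j [-0.6   0.29 -0.07  1.2   0.    0.4 ] clk 12.6833
```

Call:
step_arm(moves=[[[0,0,0.1],[0,0,0.12],0],[[0,0,0.1],[0,0,0.24],0],[[0,0,0.2],[0,0,0.36],0],[[0,0,0.2],[0,0,0.48],0],[[0,0,0.2],[0,0,0.48],0]])

```text
clock: 13.1
tcp_pos: [0.5012, -0.2459, 0.1933]
orientation: [0.0, 0.675, 0.738, 0.0]
wrist_force: [0.3, 4.4, 5.9]
finger_gap: 0.0088
grip_force: 60.6
```

```bash
python3 st.py
```

```text
yaw 95.1 gap 8.77 F [0.3 4.4 5.9] T [ 0.963  0.041 -0.134] [ 0.5012 -0.2459  0.1933] j [-0.6   0.29 -0.07  1.2   0.    0.88] clk 13.1
```

Call:
step_arm(moves=[[[0,0,0.1],[0,0,0.12],0],[[0,0,0.1],[0,0,0.24],0],[[0,0,0.2],[0,0,0.36],0],[[0,0,0.2],[0,0,0.36],0]])

```text
clock: 13.43
tcp_pos: [0.5009, -0.2459, 0.1931]
orientation: [-0.0, 0.796, 0.605, 0.0]
wrist_force: [0.1, 4.0, 6.5]
finger_gap: 0.0085
grip_force: 60.7
```

```bash
python3 st.py
```

```text
yaw 74.5 gap 8.48 F [0.1 4.  6.5] T [ 1.016  0.13  -0.097] [ 0.5009 -0.2459  0.1931] j [-0.6   0.29 -0.07  1.2   0.    1.24] clk 13.4333
```

Call:
step_arm(moves=[[[0,0,0.1],[0,0,0.12],0],[[0,0,0.1],[0,0,0.24],0],[[0,0,0.2],[0,0,0.36],0],[[0,0,0.2],[0,0,0.36],0]])

```text
clock: 13.77
tcp_pos: [0.5008, -0.2457, 0.193]
orientation: [-0.0, 0.891, 0.454, 0.0]
wrist_force: [-1.0, 5.2, 7.3]
finger_gap: 0.0082
grip_force: 61.0
```

```bash
python3 st.py
```

```text
yaw 54.0 gap 8.18 F [-1.   5.2  7.3] T [1.059 0.371 0.411] [ 0.5008 -0.2457  0.193 ] j [-0.6   0.29 -0.07  1.2   0.    1.6 ] clk 13.7667
```

Torque about z jumped to 0.41, so the screw is against the stop. I'll press slightly more and hold.

Call:
step_arm(moves=[[[0,0,0],[0,0,0.06],0],[[0,0,0],[0,0,0.06],0],[[0,0,0],[0,0,0.06],0],[[0,0,0],[0,0,0.06],0]])

```text
clock: 14.1
tcp_pos: [0.5008, -0.2457, 0.193]
orientation: [-0.0, 0.903, 0.43, 0.0]
wrist_force: [-0.7, 4.5, 8.1]
finger_gap: 0.0088
grip_force: 66.7
```

```bash
python3 st.py
```

```text
yaw 50.9 gap 8.75 F [-0.7  4.5  8.1] T [0.994 0.408 1.111] [ 0.5008 -0.2457  0.193 ] j [-0.6   0.29 -0.07  1.2   0.    1.65] clk 14.1
```

Call:
step_arm(moves=[[[0,0,0],[0,0,-0.12],0],[[0,0,-0.1],[0,0,-0.24],0],[[0,0,-0.1],[0,0,-0.36],0],[[0,0,-0.2],[0,0,-0.48],0],[[0,0,-0.3],[0,0,-0.6],0],[[0,0,-0.3],[0,0,-0.72],0],[[0,0,-0.4],[0,0,-0.84],0],[[0,0,-0.4],[0,0,-0.84],0]])

```text
clock: 14.77
tcp_pos: [0.5012, -0.2459, 0.1933]
orientation: [0.0, 0.648, 0.761, 0.0]
wrist_force: [0.6, 5.1, 6.3]
finger_gap: 0.0085
grip_force: 60.7
```

Call:
step_arm(moves=[[[0,0,0],[0,0,-0.12],0],[[0,0,-0.1],[0,0,-0.24],0],[[0,0,-0.1],[0,0,-0.36],0],[[0,0,-0.2],[0,0,-0.48],0],[[0,0,-0.3],[0,0,-0.6],0],[[0,0,-0.3],[0,0,-0.72],0],[[0,0,-0.4],[0,0,-0.84],0],[[0,0,-0.4],[0,0,-0.84],0]])

```text
clock: 15.43
tcp_pos: [0.5018, -0.2457, 0.1936]
orientation: [0.001, 0.281, 0.96, 0.001]
wrist_force: [2.4, 5.8, 4.9]
finger_gap: 0.0088
grip_force: 60.6
```

```bash
python3 st.py
```

```text
yaw 147.3 gap 8.83 F [2.4 5.8 4.9] T [ 1.025 -0.429  0.129] [ 0.5018 -0.2457  0.1936] j [-0.6   0.29 -0.07  1.2   0.   -0.03] clk 15.4333
```

Call:
step_arm(moves=[[[0,0,0],[0,0,0],40],[[0,0,0],[0,0,0],85],[[0,0,0],[0,0,0],85],[[0,0,0],[0,0,0],85],[[0,0,-35],[0,0,0],85],[[0,0,-70],[0,0,0],85],[[0,0,-70],[0,0,0],85],[[0,0,-70],[0,0,0],85]])

```text
clock: 16.1
tcp_pos: [0.5022, -0.2475, 0.2654]
orientation: [0.002, 0.286, 0.958, -0.001]
wrist_force: [-0.6, 0.9, -0.7]
finger_gap: 0.085
grip_force: 0.0
```

```bash
python3 st.py;python3 - <<'E'
from h import *
p=imaging.camera_params("wrist");im=imaging.read_camera("wrist")[...,::-1].copy();cv2.imwrite("pics/w3.png",im)
m=cv2.inRange(cv2.cvtColor(im,cv2.COLOR_BGR2HSV),(0,150,60),(8,255,255))
n,l,st,ce=cv2.connectedComponentsWithStats(m);i=1+np.argmax(st[1:,4]);q=cv2.findNonZero((l==i).astype(np.uint8))
print(st[i]);vx,vy,x,y=cv2.fitLine(q,cv2.DIST_L2,0,.01,.01).ravel()
a=onz(p,x,y,.21);b=onz(p,x+20*vx,y+20*vy,.21);print("bar yaw",np.degrees(np.arctan2(*(b-a)[1::-1])),a)
P=np.array(p["pose"]);w=(cv2.inRange(im,(170,170,170),(255,255,255)));x,y,ww,hh,_=st[i];ys,xs=np.nonzero(w[y:y+hh,x:x+ww]);print("dot",xs.mean()+x,ys.mean()+y,len(xs))
E
```

```text
yaw 146.8 gap 85.01 F [-0.6  0.9 -0.7] T [-0.06   0.005  0.053] [ 0.5022 -0.2475  0.2654] j [-0.6   0.27  0.07  1.37 -0.   -0.02] clk 16.1
[ 238  171   33   67 1217]
bar yaw 146.8037538300468 [ 0.49557238 -0.24189401  0.21      ]
dot 249.03517587939697 178.51256281407035 199
```

The screw's bar now lies at yaw 147°, about 1.59 rad off the bottom. Next I push the open tab with closed fingers.

Call:
step_arm(moves=[[[35,-20,0],[0,0,0],0],[[64,-50,0],[0,0,0],0],[[96,-80,0],[0,0,0],0],[[128,-118,0],[0,0,0],0],[[128,-118,40],[0,0,0],0],[[128,-118,75],[0,0,0],0],[[128,-118,75],[0,0,0],0],[[128,-118,75],[0,0,0],0]])

```text
clock: 16.82
tcp_pos: [0.3276, -0.2733, 0.1862]
orientation: [-0.003, 0.286, 0.958, 0.002]
wrist_force: [0.9, -0.0, 0.6]
finger_gap: -0.0001
grip_force: 0.0
```

```bash
python3 st.py;python3 - <<'E'
from h import *
im=imaging.read_camera("wrist")[...,::-1];sc=imaging.read_camera("scene")[...,::-1]
b=cv2.resize(sc[130:290,250:410],(384,384),interpolation=cv2.INTER_CUBIC)
cv2.imwrite("pics/t1.png",np.hstack([im[:,100:500],b]))
E
```

```text
yaw 146.8 gap -0.06 F [ 0.9 -0.   0.6] T [ 0.023 -0.108  0.027] [ 0.3276 -0.2733  0.1862] j [-0.88  0.05 -0.39  1.14  0.   -0.3 ] clk 16.8167
```

View pics/t1.png

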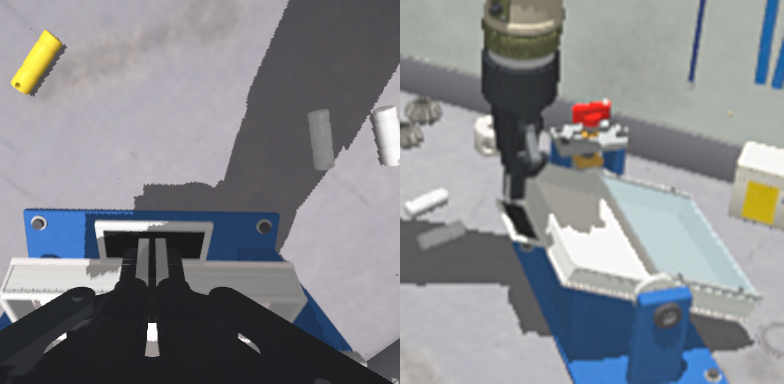

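The closed fingers stand centred over the tab's dark pad (left half, about (150,240)). Pushing down.

Call:
step_arm(moves=[[[0,0,15],[0,0,0],0],[[0,0,25],[0,0,0],0],[[0,0,33],[0,0,0],0],[[0,0,41],[0,0,0],0],[[0,0,49],[0,0,0],0],[[0,0,57],[0,0,0],0],[[0,0,65],[0,0,0],0],[[0,0,71],[0,0,0],0]])

```text
clock: 17.58
tcp_pos: [0.3295, -0.2751, 0.1164]
orientation: [0.0, 0.286, 0.958, -0.0]
wrist_force: [0.2, -0.6, 3.6]
finger_gap: -0.0
grip_force: 1.6
```

Call:
step_arm(moves=[[[0,0,4],[0,0,0],0],[[0,0,7],[0,0,0],0],[[0,0,9],[0,0,0],0],[[0,0,9],[0,0,0],0]])

```text
clock: 17.92
tcp_pos: [0.3292, -0.2749, 0.1077]
orientation: [-0.0, 0.286, 0.958, 0.0]
wrist_force: [-0.4, 0.1, 2.5]
finger_gap: 0.0004
grip_force: 0.9
```

```bash
python3 st.py
```

```text
yaw 146.8 gap 0.38 F [-0.4  0.1  2.5] T [-0.066 -0.038 -0.06 ] [ 0.3292 -0.2749  0.1077] j [-0.88  0.12 -0.52  0.93  0.   -0.3 ] clk 17.9167
```

Call:
step_arm(moves=[[[0,0,2],[0,0,0],0],[[0,0,4],[0,0,0],0],[[0,0,6],[0,0,0],0],[[0,0,6],[0,0,0],0]])

```text
clock: 18.25
tcp_pos: [0.3304, -0.2761, 0.1048]
orientation: [0.002, 0.286, 0.958, -0.001]
wrist_force: [-3.9, 4.2, 24.1]
finger_gap: 0.0
grip_force: 11.9
```

```bash
python3 st.py
```

```text
yaw 146.8 gap 0.01 F [-3.9  4.2 24.1] T [0.773 0.572 0.01 ] [ 0.3304 -0.2761  0.1048] j [-0.88  0.12 -0.53  0.92  0.   -0.3 ] clk 18.25
```

Call:
step_arm(moves=[[[0,0,-15],[0,0,0],0],[[0,0,-50],[0,0,0],0],[[0,0,-90],[0,0,0],0],[[0,0,-115],[0,0,0],40],[[0,0,-115],[0,0,0],40]])

```text
clock: 18.67
tcp_pos: [0.3311, -0.2771, 0.2222]
orientation: [0.003, 0.286, 0.958, -0.002]
wrist_force: [0.0, -1.2, 0.4]
finger_gap: 0.0232
grip_force: 0.0
```

```bash
python3 st.py;python3 - <<'E'
from h import *
print(totool([.397,-.110,.20],np.radians(163.6)))
E
```

```text
yaw 146.8 gap 23.25 F [ 0.  -1.2  0.4] T [-0.074 -0.022 -0.009] [ 0.3311 -0.2771  0.2222] j [-0.88  0.03 -0.32  1.21  0.   -0.3 ] clk 18.6667
(array([ 36.53658275, 175.94150354,  21.46352213]), array([-0.003557  ,  0.00744388, -0.29343029]))
```

Call:
step_arm(moves=[[[36,176,20],[0,0,-0.29],60],[[36,176,20],[0,0,-0.29],60],[[36,176,20],[0,0,-0.29],60],[[36,176,20],[0,0,-0.29],60],[[36,176,20],[0,0,-0.29],60],[[36,176,20],[0,0,-0.29],60],[[36,176,20],[0,0,-0.29],60]])

```text
clock: 19.25
tcp_pos: [0.3952, -0.1072, 0.1964]
orientation: [-0.001, 0.143, 0.99, 0.0]
wrist_force: [0.3, -0.3, -0.1]
finger_gap: 0.0601
grip_force: 0.0
```

```bash
python3 st.py;python3 - <<'E'
from h import *
im=imaging.read_camera("wrist")[...,::-1];sc=imaging.read_camera("scene")[...,::-1]
b=cv2.resize(sc[160:320,250:410],(384,384),interpolation=cv2.INTER_CUBIC)
cv2.imwrite("pics/s1.png",np.hstack([im[:,50:460],b]));cv2.imwrite("pics/s1w.png",im)
E
```

```text
yaw 163.6 gap 60.09 F [ 0.3 -0.3 -0.1] T [ 0.031  0.019 -0.055] [ 0.3952 -0.1072  0.1964] j [-0.46  0.01 -0.41  1.16 -0.   -0.17] clk 19.25
```

View pics/s1.png

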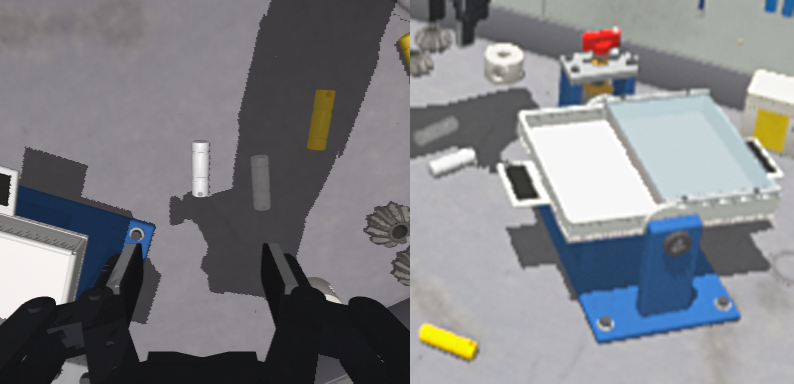

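The right half shows the tray level. In the left half the two bright rods are at wrist pixels (250,168), lit, and (310,182), in shadow. The yellow rod at (370,120) is a look-alike.

```bash
cat > shaft.py <<'E'
from h import *
def find(im,p,roi,lo,z=.0095):
    x0,x1,y0,y1=roi;g=im[y0:y1,x0:x1].astype(int);sat=g.max(2)-g.min(2)
    m=((g.min(2)>lo)&(sat<30)).astype(np.uint8)
    c=max(cv2.findContours(m,0,1)[0],key=cv2.contourArea)
    (x,y),wh,an=cv2.minAreaRect(c);b=cv2.boxPoints(((x+x0,y+y0),wh,an))
    w=[onz(p,*q,z) for q in b];e=[w[1]-w[0],w[2]-w[1]];L=max(e,key=np.linalg.norm)
    return np.array([x+x0,y+y0]),onz(p,x+x0,y+y0,z),[round(np.linalg.norm(i)*1e3) for i in e],np.degrees(np.arctan2(L[1],L[0]))%180
E
python3 - <<'E'
from shaft import *
p=imaging.camera_params("wrist");im=cv2.imread("pics/s1w.png")
a=find(im,p,(232,268,130,210),165);b=find(im,p,(292,330,145,220),95);print(a,b)
print(totool([a[1][0],a[1][1],.006],np.radians(a[3])))
E
```

```text
(array([250. , 169.5]), array([ 0.39740817, -0.11161596,  0.0095    ]), [15, 60], np.float64(163.63999064638432)) (array([310.76848412, 183.29572296]), array([ 0.43191312, -0.05146518,  0.0095    ]), [17, 61], np.float64(170.65525908323565))
(array([ -2.96381277,  -2.22575244, 190.76834721]), array([-0.00021186, -0.00067569, -0.00476204]))
```

Call:
step_arm(moves=[[[-3,-2,40],[0,0,0],50],[[-3,-2,80],[0,0,0],50],[[-3,-2,120],[0,0,0],50],[[-3,-2,160],[0,0,0],50],[[-3,-2,185],[0,0,0],50],[[-3,-2,191],[0,0,0],50],[[-3,-2,191],[0,0,0],50]], grip_force=80)

```text
clock: 19.93
tcp_pos: [0.396, -0.1112, 0.0046]
orientation: [-0.002, 0.146, 0.989, 0.001]
wrist_force: [-0.3, -0.1, 1.1]
finger_gap: 0.0505
grip_force: 0.0
```

Call:
step_arm(moves=[[[0,0,0],[0,0,0],0],[[0,0,0],[0,0,0],0],[[0,0,0],[0,0,0],0],[[0,0,0],[0,0,0],0],[[0,0,0],[0,0,0],0]])

```text
clock: 20.35
tcp_pos: [0.3998, -0.112, 0.0083]
orientation: [0.002, 0.144, 0.99, -0.001]
wrist_force: [-1.3, -0.1, 5.7]
finger_gap: 0.0166
grip_force: 78.6
```

```bash
python3 st.py
```

```text
yaw 163.4 gap 16.61 F [-1.3 -0.1  5.7] T [-0.124  0.224  0.033] [ 0.3998 -0.112   0.0083] j [-0.47  0.22 -0.7   0.65 -0.   -0.18] clk 20.35
```

Call:
step_arm(moves=[[[0,0,0],[0,0,0],45],[[0,0,0],[0,0,0],45],[[0,0,4],[0,0,0],40],[[0,0,6],[0,0,0],40],[[0,0,6],[0,0,0],40]])

```text
clock: 20.77
tcp_pos: [0.3976, -0.1106, -0.0003]
orientation: [-0.0, 0.144, 0.99, 0.0]
wrist_force: [0.9, 0.9, 0.1]
finger_gap: 0.0402
grip_force: 0.0
```

```bash
python3 st.py
```

```text
yaw 163.4 gap 40.24 F [0.9 0.9 0.1] T [ 0.002 -0.025  0.001] [ 3.976e-01 -1.106e-01 -3.000e-04] j [-0.47  0.23 -0.71  0.63  0.   -0.18] clk 20.7667
```

Call:
step_arm(moves=[[[0,0,0],[0,0,0],0],[[0,0,0],[0,0,0],0],[[0,0,0],[0,0,0],0],[[0,0,0],[0,0,0],0],[[0,0,0],[0,0,0],0]])

```text
clock: 21.18
tcp_pos: [0.3981, -0.1109, 0.0005]
orientation: [0.0, 0.144, 0.99, -0.0]
wrist_force: [-1.2, 0.9, 6.2]
finger_gap: 0.0174
grip_force: 79.0
```

```bash
python3 st.py
```

```text
yaw 163.4 gap 17.41 F [-1.2  0.9  6.2] T [0.1   0.255 0.009] [ 0.3981 -0.1109  0.0005] j [-0.47  0.23 -0.71  0.63 -0.   -0.18] clk 21.1833
```

Call:
step_arm(moves=[[[0,0,-20],[0,0,0],0],[[0,0,-50],[0,0,0],0],[[0,0,-90],[0,0,0],0],[[0,0,-130],[0,0,0],0],[[0,0,-170],[0,0,0],0],[[0,0,-170],[0,0,0],0],[[0,0,-170],[0,0,0],0]])

```text
clock: 21.77
tcp_pos: [0.3997, -0.1117, 0.1725]
orientation: [0.003, 0.144, 0.99, -0.001]
wrist_force: [-0.3, 0.5, -1.3]
finger_gap: 0.017
grip_force: 78.3
```

```bash
python3 st.py; python3 - <<'E'
from h import *
print(totool([.375,-.3466,.17],np.radians(146.5)))
E
```

```text
yaw 163.4 gap 16.95 F [-0.3  0.5 -1.3] T [-0.02   0.007  0.023] [ 0.3997 -0.1117  0.1725] j [-0.47  0.03 -0.45  1.09  0.   -0.18] clk 21.7667
(array([ -43.40360771, -232.20168113,    2.90497965]), array([-6.41193675e-05,  5.54029038e-03,  2.95029838e-01]))
```

Call:
step_arm(moves=[[[-7,-38,3],[0,0,0.05],0],[[-14,-77,3],[0,0,0.1],0],[[-22,-116,3],[0,0,0.15],0],[[-29,-155,3],[0,0,0.2],0],[[-36,-194,3],[0,0,0.25],0],[[-43,-232,3],[0,0,0.295],0],[[-43,-232,3],[0,0,0.295],0],[[-43,-232,3],[0,0,0.295],0]])

```text
clock: 22.43
tcp_pos: [0.3716, -0.3464, 0.1647]
orientation: [-0.002, 0.29, 0.957, 0.001]
wrist_force: [-0.3, 0.7, -1.1]
finger_gap: 0.017
grip_force: 78.6
```

```bash
python3 st.py; python3 - <<'E'
from h import *
im=imaging.read_camera("wrist")[...,::-1];sc=imaging.read_camera("scene")[...,::-1]
b=cv2.resize(sc[130:290,250:410],(384,384),interpolation=cv2.INTER_CUBIC)
cv2.imwrite("pics/p1.png",np.hstack([im[:,50:460],b]))
E
```

```text
yaw 146.3 gap 16.99 F [-0.3  0.7 -1.1] T [ 0.082 -0.036 -0.042] [ 0.3716 -0.3464  0.1647] j [-0.91  0.22 -0.25  1.11  0.   -0.32] clk 22.4333
```

View pics/p1.png

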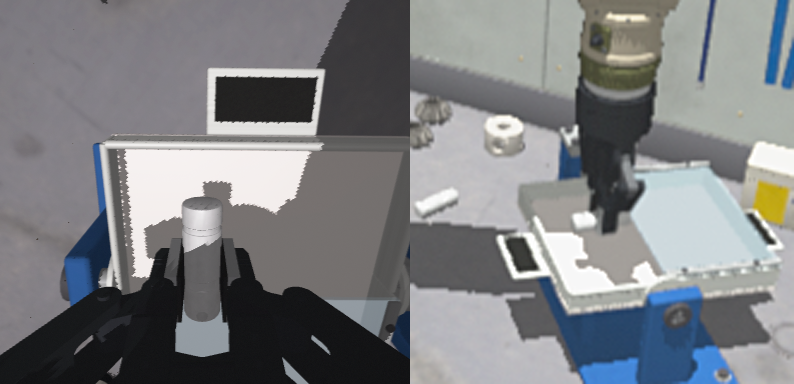

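Call:
step_arm(moves=[[[0,0,25],[0,0,0],0],[[0,0,45],[0,0,0],0],[[0,0,55],[0,0,0],0],[[0,0,57],[0,0,0],0],[[0,0,57],[0,0,0],0]])

```text
clock: 22.95
tcp_pos: [0.3727, -0.3439, 0.1096]
orientation: [-0.001, 0.287, 0.958, 0.001]
wrist_force: [-1.2, -0.3, -0.6]
finger_gap: 0.017
grip_force: 78.7
```

```bash
python3 st.py
```

```text
yaw 146.6 gap 17.0 F [-1.2 -0.3 -0.6] T [0.013 0.021 0.011] [ 0.3727 -0.3439  0.1096] j [-0.9   0.26 -0.34  0.98  0.   -0.32] clk 22.95
```

Down another 2 mm, release gently, and rise.

Call:
step_arm(moves=[[[0,0,2.5],[0,0,0],0],[[0,0,2.5],[0,0,0],0],[[0,0,2.5],[0,0,0],25],[[0,0,2.5],[0,0,0],45],[[0,0,2.5],[0,0,0],45],[[0,0,-20],[0,0,0],45],[[0,0,-55],[0,0,0],45],[[0,0,-80],[0,0,0],50]])

```text
clock: 23.62
tcp_pos: [0.3729, -0.3455, 0.192]
orientation: [0.0, 0.288, 0.958, -0.0]
wrist_force: [0.6, -0.6, 0.2]
finger_gap: 0.0499
grip_force: 0.0
```

```bash
python3 st.py; python3 - <<'E'
from h import *
print(totool([.432,-.0515,.19],np.radians(170.6)))
E
```

```text
yaw 146.5 gap 49.89 F [ 0.6 -0.6  0.2] T [-0.065 -0.064  0.005] [ 0.3729 -0.3455  0.192 ] j [-0.91  0.2  -0.2   1.17  0.   -0.32] clk 23.6167
(array([113.04909234, 277.80054097,   1.96533198]), array([-9.44068699e-05,  4.06273016e-04, -4.20820338e-01]))
```

Call:
step_arm(moves=[[[14,35,0],[0,0,-0.05],50],[[28,70,0],[0,0,-0.1],50],[[43,105,0],[0,0,-0.16],50],[[57,140,0],[0,0,-0.21],50],[[71,175,0],[0,0,-0.26],50],[[85,210,0],[0,0,-0.32],50],[[99,244,0],[0,0,-0.37],50],[[113,278,0],[0,0,-0.42],50]])

```text
clock: 24.28
tcp_pos: [0.4323, -0.0497, 0.1907]
orientation: [0.001, 0.081, 0.997, -0.0]
wrist_force: [0.3, -0.6, -0.3]
finger_gap: 0.0498
grip_force: 0.0
```

Call:
step_arm(moves=[[[0,0,0],[0,0,0],50],[[0,0,0],[0,0,0],50]])

```text
clock: 24.45
tcp_pos: [0.4324, -0.0494, 0.1905]
orientation: [0.0, 0.08, 0.997, -0.0]
wrist_force: [-0.2, -0.5, 1.2]
finger_gap: 0.0504
grip_force: 0.0
```

```bash
python3 st.py; python3 - <<'E'
from shaft import *
p=imaging.camera_params("wrist");im=imaging.read_camera("wrist")[...,::-1].copy();cv2.imwrite("pics/s2w.png",im)
q=proj(p,[.432,-.0515,.0095]);print(q);x,y=q.astype(int)
sc=imaging.read_camera("scene")[...,::-1]
b=cv2.resize(sc[130:290,250:410],(384,384),interpolation=cv2.INTER_CUBIC)
cv2.imwrite("pics/s2.png",np.hstack([im[:,50:460],b]))
print(im[y,x],im[y,x+30],im[y,x-30])
for lo in(95,120,150):
    a=find(im,p,(x-30,x+30,y-50,y+50),lo);print(a,totool([a[1][0],a[1][1],-.001],np.radians(a[3])))
E
```

```text
yaw 170.8 gap 50.41 F [-0.2 -0.5  1.2] T [-0.032 -0.036  0.036] [ 0.4324 -0.0494  0.1905] j [-0.3   0.06 -0.37  1.14 -0.   -0.14] clk 24.45
[250.06784665 168.11680716]
[190 183 190] [90 87 90] [211 210 214]
(array([244., 160.]), array([ 0.42219671, -0.05643259,  0.0095    ]), [49, 91], np.float64(171.74252009751825)) (array([  9.25306984,  -6.47331713, 191.36141034]), array([-0.00038144,  0.000593  , -0.02048353]))
(array([243.5, 160. ]), array([ 0.42211147, -0.05695761,  0.0095    ]), [48, 91], np.float64(171.68337804331819)) (array([  9.25112547,  -7.00520127, 191.36161114]), array([-0.00038114,  0.00059319, -0.01945131]))
(array([243., 160.]), array([ 0.42202623, -0.05748262,  0.0095    ]), [47, 91], np.float64(171.62423408971657)) (array([  9.2491811 ,  -7.53708528, 191.36181194]), array([-0.00038083,  0.00059339, -0.01841905]))
```

View pics/s2.png

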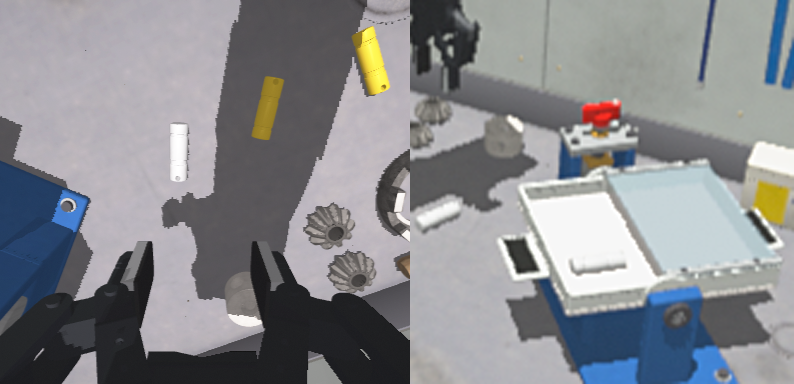

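Shaft 1 lies in the tray. The second rod was knocked aside and is now at wrist pixel (229,152); the yellow rods at (317,108) and (420,60) don't count.

```bash
python3 - <<'E'
from shaft import *
p=imaging.camera_params("wrist");im=imaging.read_camera("wrist")[...,::-1].copy()
for lo in(222,230):
    a=find(im,p,(205,255,110,195),lo);print(a,totool([a[1][0],a[1][1],-.0015],np.radians(a[3])))
E
```

```text
(array([229.99999619, 152.49999619]), array([ 0.4116226 , -0.07164801,  0.0095    ]), [61, 14], np.float64(168.83093651685053)) (array([ 17.17477704, -22.70887459, 191.79341467]), array([-0.00028194,  0.00045993,  0.0290337 ]))
(array([230., 152.]), array([ 0.41109817, -0.07154839,  0.0095    ]), [14, 60], np.float64(169.65829606321944)) (array([ 17.70846054, -22.69722657, 191.79316807]), array([-0.00028525,  0.00045787,  0.01459355]))
```

Call:
step_arm(moves=[[[17,-22,30],[0,0,0.02],50],[[17,-22,70],[0,0,0.02],50],[[17,-22,110],[0,0,0.02],50],[[17,-22,150],[0,0,0.02],50],[[17,-22,180],[0,0,0.02],45],[[17,-22,191],[0,0,0.02],40],[[17,-22,191],[0,0,0.02],40]])

```text
clock: 25.18
tcp_pos: [0.4099, -0.0712, -0.0011]
orientation: [-0.002, 0.094, 0.996, 0.0]
wrist_force: [0.6, -1.3, -0.1]
finger_gap: 0.04
grip_force: 0.0
```

Call:
step_arm(moves=[[[0,0,0],[0,0,0],40],[[0,0,0],[0,0,0],0],[[0,0,0],[0,0,0],0],[[0,0,0],[0,0,0],0],[[0,0,0],[0,0,0],0],[[0,0,0],[0,0,0],0]])

```text
clock: 25.68
tcp_pos: [0.413, -0.0719, 0.0004]
orientation: [0.001, 0.093, 0.996, -0.001]
wrist_force: [-1.4, -0.2, 12.4]
finger_gap: 0.0173
grip_force: 81.8
```

```bash
python3 st.py
```

```text
yaw 169.3 gap 17.35 F [-1.4 -0.2 12.4] T [ 0.065  0.439 -0.02 ] [ 4.13e-01 -7.19e-02  4.00e-04] j [-0.36  0.24 -0.7   0.63 -0.   -0.18] clk 25.6833
```

Call:
step_arm(moves=[[[0,0,-20],[0,0,0],0],[[0,0,-50],[0,0,0],0],[[0,0,-90],[0,0,0],0],[[0,0,-130],[0,0,0],0],[[0,0,-170],[0,0,0],0],[[0,0,-170],[0,0,0],0],[[0,0,-170],[0,0,0],0]])

```text
clock: 26.27
tcp_pos: [0.4136, -0.0719, 0.1716]
orientation: [0.003, 0.093, 0.996, -0.001]
wrist_force: [0.1, -0.2, -1.9]
finger_gap: 0.017
grip_force: 78.8
```

```bash
python3 st.py; python3 - <<'E'
from h import *
print(totool([.4108,-.2923,.17],np.radians(146.5)))
E
```

```text
yaw 169.3 gap 17.04 F [ 0.1 -0.2 -1.9] T [-0.031  0.009 -0.01 ] [ 0.4136 -0.0719  0.1716] j [-0.36  0.04 -0.44  1.09  0.   -0.18] clk 26.2667
(array([ -38.14448911, -217.09844869,    2.07824262]), array([1.43515966e-04, 6.10732538e-03, 3.97829515e-01]))
```

Call:
step_arm(moves=[[[-6,-35,-15],[0,0,0.06],0],[[-12,-70,-20],[0,0,0.13],0],[[-19,-108,-20],[0,0,0.2],0],[[-25,-145,-20],[0,0,0.27],0],[[-32,-181,-20],[0,0,0.34],0],[[-38,-217,-20],[0,0,0.4],0],[[-38,-217,2],[0,0,0.4],0],[[-38,-217,2],[0,0,0.4],0]])

```text
clock: 26.93
tcp_pos: [0.4065, -0.2913, 0.1621]
orientation: [-0.003, 0.291, 0.957, 0.002]
wrist_force: [-1.3, 1.8, -2.1]
finger_gap: 0.0173
grip_force: 78.9
```

Call:
step_arm(moves=[[[0,0,25],[0,0,0],0],[[0,0,45],[0,0,0],0],[[0,0,55],[0,0,0],0],[[0,0,57],[0,0,0],0],[[0,0,57],[0,0,0],0]])

```text
clock: 27.35
tcp_pos: [0.4085, -0.2893, 0.1093]
orientation: [-0.001, 0.288, 0.958, 0.001]
wrist_force: [0.1, 0.4, -0.5]
finger_gap: 0.0172
grip_force: 79.1
```

```bash
python3 st.py
```

```text
yaw 146.5 gap 17.24 F [ 0.1  0.4 -0.5] T [ 0.045 -0.028 -0.015] [ 0.4085 -0.2893  0.1093] j [-0.78  0.25 -0.36  0.97  0.   -0.19] clk 27.35
```

Call:
step_arm(moves=[[[0,0,2.5],[0,0,0],0],[[0,0,2.5],[0,0,0],0],[[0,0,2.5],[0,0,0],25],[[0,0,2.5],[0,0,0],42],[[0,0,2.5],[0,0,0],42],[[0,0,-20],[0,0,0],42],[[0,0,-60],[0,0,0],42],[[0,0,-100],[0,0,0],42]])

```text
clock: 28.02
tcp_pos: [0.4083, -0.2895, 0.2104]
orientation: [-0.001, 0.288, 0.958, 0.001]
wrist_force: [0.8, -0.6, 0.4]
finger_gap: 0.0417
grip_force: 0.0
```

```bash
python3 st.py; python3 - <<'E'
from h import *
print(totool([.565,-.4305,.19],np.radians(146.5)))
im=imaging.read_camera("wrist")[...,::-1];sc=imaging.read_camera("scene")[...,::-1]
b=cv2.resize(sc[130:290,250:410],(384,384),interpolation=cv2.INTER_CUBIC)
cv2.imwrite("pics/p2.png",np.hstack([im[:,50:460],b]))
E
```

```text
yaw 146.5 gap 41.68 F [ 0.8 -0.6  0.4] T [-0.113 -0.055 -0.005] [ 0.4083 -0.2895  0.2104] j [-0.78  0.18 -0.18  1.21  0.   -0.19] clk 28.0167
(array([-208.53886312,  -31.0926226 ,   19.73002512]), array([ 7.62340903e-04, -3.18309993e-03, -3.82715512e-05]))
```

View pics/p2.png

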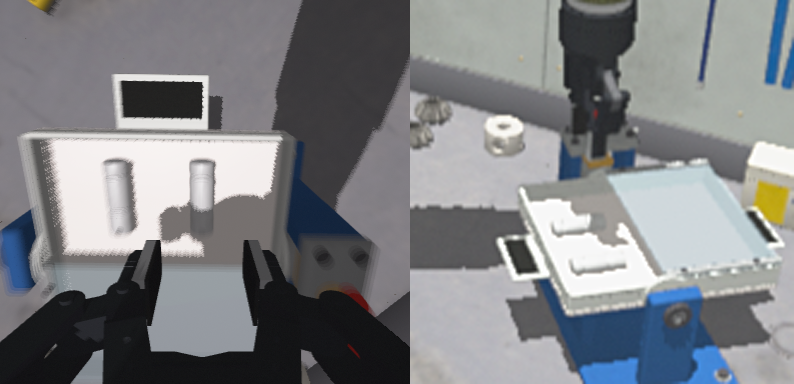

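Both rods lie parallel in the open half of the level tray, at (118,195) and (202,185). Before tipping, I'll check the rest of the bench once for a third shaft.

```bash
python3 - <<'E'
from h import *
t=imaging.read_camera("top")[...,::-1]
cv2.imwrite("pics/top2.png",cv2.resize(t[125:325,20:420],(800,400),interpolation=cv2.INTER_CUBIC))
E
```

```text
(no output)
```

View pics/top2.png

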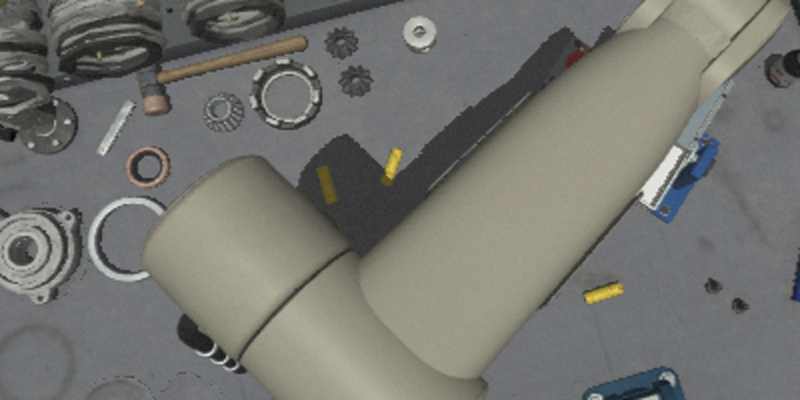

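There is no third shaft; the silver piece at (115,128) is a long flat bar. Moving over the covered end's tab with closed fingers.

Call:
step_arm(moves=[[[-35,-5,0],[0,0,0],0],[[-70,-10,0],[0,0,0],0],[[-105,-15,0],[0,0,0],0],[[-140,-21,0],[0,0,0],0],[[-175,-26,0],[0,0,0],0],[[-208,-31,0],[0,0,0],0],[[-208,-31,0],[0,0,0],0],[[-208,-31,0],[0,0,0],0]])

```text
clock: 28.83
tcp_pos: [0.5658, -0.4316, 0.206]
orientation: [-0.002, 0.288, 0.958, 0.001]
wrist_force: [-0.4, 0.2, 0.0]
finger_gap: 0.0002
grip_force: 0.0
```

```bash
python3 st.py; python3 - <<'E'
from h import *
sc=imaging.read_camera("scene")[...,::-1];im=imaging.read_camera("wrist")[...,::-1]
b=cv2.resize(sc[130:290,270:430],(384,384),interpolation=cv2.INTER_CUBIC)
cv2.imwrite("pics/q.png",np.hstack([im[:,50:460],b]))
E
```

```text
yaw 146.5 gap 0.17 F [-0.4  0.2  0. ] T [ 0.03   0.031 -0.02 ] [ 0.5658 -0.4316  0.206 ] j [-0.76  0.61  0.44  1.41  0.   -0.18] clk 28.8333
```

View pics/q.png

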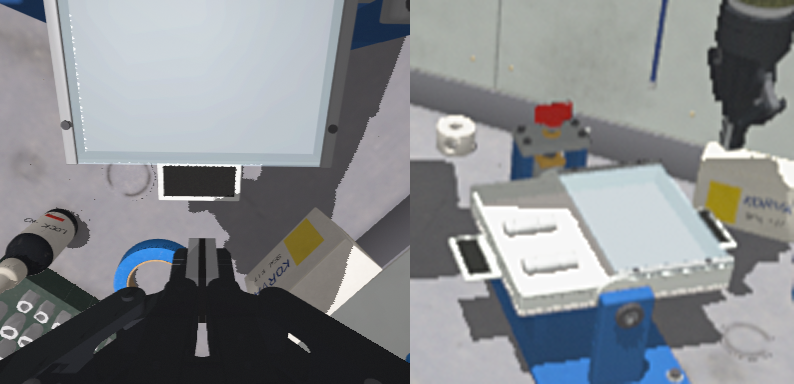

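The tab's dark pad is at wrist pixel (250,181), straight ahead of the fingers. I'll check its world position.

```bash
python3 - <<'E'
from h import *
p=imaging.camera_params("wrist")
for u,v in((250,181),(250,165),(250,199),(212,182),(288,182)):print(onz(p,u,v,.105).round(4),totool(onz(p,u,v,.105))[0].round(1))
for z in (0,.06,.1):print("box corner",onz(p,300,265,z).round(3))
E
```

```text
[ 0.5563 -0.4268  0.105 ] [  8.8  -1.9 103.8]
[ 0.545  -0.4193  0.105 ] [ 22.3  -1.8 103.8]
[ 0.5695 -0.4356  0.105 ] [ -7.1  -1.9 103.7]
[ 0.5396 -0.4535  0.105 ] [  7.9 -33.3 103.8]
[ 0.5744 -0.4011  0.105 ] [  7.9  29.6 103.8]
box corner [ 0.712 -0.453  0.   ]
box corner [ 0.675 -0.442  0.06 ]
box corner [ 0.651 -0.434  0.1  ]
```

Call:
step_arm(moves=[[[5,-2,35],[0,0,0],0],[[5,-2,70],[0,0,0],0],[[5,-2,88],[0,0,0],0],[[5,-2,96],[0,0,0],0],[[5,-2,102],[0,0,0],0],[[6,-2,108],[0,0,0],0],[[6,-2,114],[0,0,0],0],[[7,-2,120],[0,0,0],0]])

```text
clock: 29.6
tcp_pos: [0.5595, -0.4297, 0.0919]
orientation: [0.002, 0.288, 0.958, -0.001]
wrist_force: [0.1, 0.7, 2.3]
finger_gap: -0.0003
grip_force: 1.1
```

```bash
python3 st.py
```

```text
yaw 146.5 gap -0.28 F [0.1 0.7 2.3] T [ 0.096 -0.029 -0.005] [ 0.5595 -0.4297  0.0919] j [-0.77  0.63  0.2   1.14  0.   -0.18] clk 29.6
```

Call:
step_arm(moves=[[[1,0,5],[0,0,0],0],[[2,0,10],[0,0,0],0],[[3,0,15],[0,0,0],0],[[4,0,20],[0,0,0],0],[[5,0,25],[0,0,0],0],[[6,0,30],[0,0,0],0],[[6,0,33],[0,0,0],0],[[6,0,33],[0,0,0],0]])

```text
clock: 30.27
tcp_pos: [0.5531, -0.4251, 0.0558]
orientation: [-0.001, 0.288, 0.958, 0.0]
wrist_force: [-0.6, 0.0, 0.7]
finger_gap: 0.0002
grip_force: 0.0
```

```bash
python3 st.py
```

```text
yaw 146.5 gap 0.19 F [-0.6  0.   0.7] T [0.01  0.025 0.042] [ 0.5531 -0.4251  0.0558] j [-0.77  0.64  0.13  1.06  0.   -0.19] clk 30.2667
```

Call:
step_arm(moves=[[[1,0,4],[0,0,0],0],[[1,0,8],[0,0,0],0],[[1,0,11],[0,0,0],0],[[1,0,13],[0,0,0],0],[[1,0,13],[0,0,0],0]])

```text
clock: 30.68
tcp_pos: [0.5527, -0.425, 0.0436]
orientation: [-0.0, 0.288, 0.958, 0.0]
wrist_force: [0.1, 0.2, -0.1]
finger_gap: 0.0
grip_force: 0.0
```

```bash
python3 st.py
```

```text
yaw 146.5 gap 0.04 F [ 0.1  0.2 -0.1] T [-0.02   0.052  0.   ] [ 0.5527 -0.425   0.0436] j [-0.77  0.65  0.11  1.03  0.   -0.19] clk 30.6833
```

I've used all my views, so I'll check the tray numerically. The initial scene picture shows it tipped at 0.42, and the picture q shows it level.

```bash
python3 - <<'E'
from h import *
s0=cv2.imread("pics/scene0.png").astype(int);s1=imaging.read_camera("scene")[...,::-1].astype(int);cv2.imwrite("pics/sc3.png",s1.astype(np.uint8))
q=cv2.imread("pics/q.png")[:,410:];lv=cv2.resize(q,(160,160),interpolation=cv2.INTER_AREA).astype(int)
S=imaging.camera_params("scene");C=np.array([.436,-.345,0]);X=np.array([-.552,-.834,0]);Y=np.array([.834,-.552,0]);Z=np.array([0,0,1.])
def pt(x,y,z,a):
    y2=y*np.cos(a)+(z-.01)*np.sin(a);z2=(z-.01)*np.cos(a)-y*np.sin(a);return C+X*x+Y*y2+Z*(.115+z2)
for a in (0,.42):print(a,[proj(S,pt(*c,a)).round().tolist() for c in((-.095,-.1,.022),(.095,-.1,.022),(.095,.125,.03),(0,-.145,0))])
# diff in windows around open-end corners and tab
for n,(x0,x1,y0,y1) in dict(open=(288,345,190,255),tab=(285,312,205,235),near=(315,380,225,262)).items():
    print(n,"vs tipped",np.abs(s1-s0)[y0:y1,x0:x1].mean().round(1),"vs level",np.abs(s1[y0:y1,x0:x1]-lv[y0-130:y1-130,x0-270:x1-270]).mean().round(1))
E
```

```text
0 [[297.0, 209.0], [319.0, 255.0], [405.0, 238.0], [290.0, 239.0]]
0.42 [[302.0, 196.0], [326.0, 241.0], [401.0, 254.0], [294.0, 221.0]]
open vs tipped 23.7 vs level 39.9
tab vs tipped 38.0 vs level 58.4
near vs tipped 10.1 vs level 31.9
```

```bash
python3 - <<'E'
import cv2,numpy as np
s0=cv2.imread("pics/scene0.png",0);s1=cv2.imread("pics/sc3.png",0)
E=lambda g:cv2.Canny(cv2.resize(g,None,fx=2,fy=2),60,150)
for n,(x0,x1,y0,y1) in dict(nearcorner=(308,340,222,258),nearcorner2=(380,405,235,262),tab=(286,312,204,238)).items():
    T=s0[y0:y1,x0:x1];W=s1[y0-20:y1+24,x0-16:x1+16]
    r=cv2.matchTemplate(W,T,cv2.TM_CCOEFF_NORMED);_,v,_,l=cv2.minMaxLoc(r);print(n,"shift",l[0]-16,l[1]-20,round(v,2))
E
```

```text
nearcorner shift 0 0 1.0
nearcorner2 shift -7 12 0.61
tab shift 0 0 0.79
```

The near corner matches the tipped picture with zero shift, so the tray is down at 0.42. I'll withdraw straight up.

Call:
step_arm(moves=[[[-1,0,-15],[0,0,0],0],[[-3,0,-40],[0,0,0],0],[[-5,0,-80],[0,0,0],0],[[-5,0,-120],[0,0,0],0],[[-5,0,-160],[0,0,0],0],[[-5,0,-200],[0,0,0],0],[[-5,0,-200],[0,0,0],0],[[-5,0,-200],[0,0,0],0]])

```text
clock: 31.4
tcp_pos: [0.5583, -0.4291, 0.2482]
orientation: [0.003, 0.288, 0.958, -0.002]
wrist_force: [-0.7, 0.0, -0.5]
finger_gap: -0.0001
grip_force: 0.0
```

```bash
python3 st.py; python3 - <<'E'
from h import *
s0=cv2.imread("pics/scene0.png");s1=imaging.read_camera("scene")[...,::-1].copy();cv2.imwrite("pics/sc4.png",s1)
for n,(x0,x1,y0,y1) in dict(near=(308,340,222,258),near2=(380,405,235,262),tab=(286,312,204,238)).items():
    r=cv2.matchTemplate(s1[y0-20:y1+24,x0-16:x1+16],s0[y0:y1,x0:x1],cv2.TM_CCOEFF_NORMED);_,v,_,l=cv2.minMaxLoc(r);print(n,l[0]-16,l[1]-20,round(v,2))
S=imaging.camera_params("scene");C=np.array([.436,-.345,0]);X=np.array([-.552,-.834,0]);Y=np.array([.834,-.552,0])
def pt(x,y,z,a=.42):
    return C+X*x+Y*(y*np.cos(a)+(z-.01)*np.sin(a))+np.array([0,0,.115+(z-.01)*np.cos(a)-y*np.sin(a)])
g=[(x,y) for x in np.arange(-.09,.091,.006) for y in np.arange(-.098,.124,.006)]
d=np.abs(s1.astype(int)-s0).sum(2)
xs=sorted({round(a,3) for a,_ in g});ys=sorted({round(b,3) for _,b in g})
print("cols x -90..90; rows y")
for y in ys:
    print(f"{y*1e3:5.0f}"," ".join(f"{d[int(round(q[1])),int(round(q[0]))]:3d}" for x in xs for q in[proj(S,pt(x,y,.012))]))
E
```

```text
yaw 146.5 gap -0.09 F [-0.7  0.  -0.5] T [-0.025  0.043 -0.017] [ 0.5583 -0.4291  0.2482] j [-0.77  0.58  0.5   1.48  0.   -0.18] clk 31.4
near 0 0 1.0
near2 -7 12 0.59
tab 0 0 0.82
cols x -90..90; rows y
  -98 149  52  51  45  38  39  36  39  36  32  39  38  34  37  38  42  32  40  66  35  33  37  39  35  36  17  48  36  54  49  37
  -92  37  24  24  23  17   7  19  10   9   7   8  10  12  12  12  10  17  11  11  10  18  10   6   4   7   5  11  26  31  38  41
  -86  13  16  56 217 231  20  27   9   8   6  19   6   6  18   6   6   6   6   6   6   6   5   7   8   7   5   5   8  56  42  44
  -80  36  25 231 292 290 295   6  25  14   6   6   7   6   6   7   7   7   6   7   7   7   7   7   7   7   7   6  16  37  38  40
  -74  35  13  46 246 288 259 221   6   9   7   7   7   7   7   7   7   7   7   7   7   7   7   7   7   7   7   5   6  55  37  38
  -68  32  19  28 279 276 287   9  25  14   7   7   7   7   7   7   7   7   7   7   7   7   7   7   7   7   7   5  11  33  38  44
  -62  34  29  89 245 283 255 218   6   8   7   7   7   7   7   7   7   7   7   7   7   7   7   7   7   7   7   6  
[... 3214 characters left out ...]
21  23  34  29  33  33  34  43  38  42  37  37  40
   94  49  44  49  46  49  52  52  38  29  29  29  32  23  21  41  48  49  48  34  23  25  31  34  33  28  35  42  37  38  45  44
  100  49  47  48  47  49  51  38  26  19  30  31  34  31  23  37  52  51  50  26  20  27  28  36  21  23  48  37  39  44  43  36
  106  48  48  50  50  50  48  53  42  41  53  45  52  45  31  49  48  47  50  37  37  46  57  49  52  46  51  34  41  36  41  42
  112  50  42  47  49  45  46  47  42  58  60  52  58  57  44  51  45  48  47  41  53  57  55  56  50  48  45  41  34  44  41  44
  118  52  52  47  48  46  47  43  44  53  63  61  60  48  47  46  47  47  50  45  48  61  60  54  49  49  47  41  44  39  41  42
```

Two rod silhouettes show under the cover (y about 45–110 mm, x about −25 and +42 mm). The open half holds only a shadow strip, the tray is tipped, and the screw hasn't been touched since it was set. Handing in.

```bash
python3 -c "
from workcell import env
print(env.hand_in())"
```

```text
the job is handed in; nothing more can be done
None
```

I handed the job in, and hand-in gave no verdict. By my own checks, the brake is set about 1.59 rad off the bottom, the tray is tipped onto its covered-end stop, and both shafts lie under the cover; I saw no third shaft on the bench.

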